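# Put the gouge in its shelf place and seat its label

## Robot

A 6-joint arm with a two-finger parallel gripper is mounted at the origin on the work surface. World frame = base frame: x ahead of the robot, y to its left, z up, the work surface at z = 0. Lengths are in m, angles in rad, forces in N, time in s.
With the tool pointing down it reaches from about 0.375 to 0.9 m from the base axis. Payload 3.1 kg.
Tool frame: the origin (TCP) lies at the very end of the fingers, on their centre line; the grasp point (between the pads) lies 19 mm behind it; z points along the fingers, y is the direction in which the jaws open and shut (so a half turn about z gives the same grasp; the last joint's range is limited). The gripper opens to 87 mm and grips with 3 to 60 N. Pads are 19 mm wide; open, the fingers measure 117 mm over their backs; the gripper's body (75 mm by 190 mm) begins 51 mm behind the grasp point.
Start: joints at [1.093, 0.527, 1.433, -0, 1.181, -0.178], TCP at [0.185, 0.597, 0.223] pointing down, gripper open.
Joint ranges: [-3.08, 3.08], [-0.75, 2.2], [0.22, 2.44], [-1.43, 4.57], [0, 2.65], [-2.85, 2.85]. Speed limits (rad/s): [2.79, 2.79, 3.14, 3.14, 3.14, 3.14].

## Interface

Orientations are given as a unit quaternion [x, y, z, w].
In Python, from rig import robot gives the robot as it stands. The module is installed in compiled form; this text tells all that it offers.
- The arm moves only by the tool send_rows, never from a script. Its argument "deltas" is a list of rows, each an object of numbers: "tx", "ty", "tz": the shift along the tool's x, y, z in cm; "rx", "ry", "rz": the turn, a rotation vector about the tool's x, y, z in rad. A call has 1 to 5 rows; each row is the pose to reach, as a shift and turn from the pose commanded when the call began, along the tool's axes at that moment; what a row does not reach only later rows make up. A row lasts 1/12 s, in which the tool goes at most 41.7 mm and 7.16 degrees, less where a joint would pass 70% of its speed; a pose out of reach is approached as far as the arm can. A call with a gripper value outside its range is refused whole. "claw" is the finger opening in cm, from 0 to 8.7, set as the call begins (left out, the last holds). The fingers move at their own pace and stop on an object; "squeeze" is the grip in N (left out, the last holds). Time passes only in rows, so rows that repeat a pose let the fingers close. It gives the time, the measured TCP pose, the force and the opening at its end, in the units of the state.
- robot.get_obs(): the state, without advancing time (a new reading comes with each control period).
- robot.camera(name): name is "scene" or "top" or "wrist"; returns a dict with "color" (480x640x3 uint8, red, green, blue), "z_map" (480x640 float32, m along the optical axis (not along the pixel's ray), 0 where there is no reading), "intrinsics" (3x3 intrinsics, pixels), "R" (3x3) and "t" (3): a world point X has camera coordinates R X + t; the wrist camera has in their place "tool_from_camera" (4x4, takes a point from camera to tool coordinates, whose origin is the TCP and whose axes are the flange's). Camera axes: x right, y down, z forward; pixel columns grow to the right and rows downward; lengths in m; the calibration is good to about 2 mm. The wrist camera is an equidistant fisheye: a pixel r from the principal point sees the ray r / f radians off the axis. A picture is of the moment at which its call begins: read the wrist's pose just before it.
- robot.hand_in(): hands the job in, once; it reports no verdict.
Trained networks look in the newest picture that a camera, given by its name, has taken for a name from the list of things; names that differ only in an ending like _2 or _b are one class to them, and where a whole thing is asked for, a point or a joint stands for the part that bears it (a point fixed in the world has none). Each returns a list of dicts, best first, with "p" (0 to 1); they miss things now and then, are a little off and sometimes report something else, mostly with a low value. They report only what shows in the picture. A call takes as long as a camera call. They do not tell look-alikes from the thing itself.
- robot.outline_of(label, camera): "pixels" (480x640 bool, what is visible of it) and "xy" ([column, row] in pixels, amid what is visible of it).
- robot.tip_of(label, camera): "xy" ([column, row] in pixels: a listed point, or the origin of a listed thing).
The state is a dict: "time": time; "q": joint angles; "joint_velocities": joint speeds; "joint_torque": joint torques, N m; "position": TCP position; "tool_rot": TCP orientation; "ft_force": force on the tool from outside, world axes, zero at the start; "moment": the same for the moment, N m; "grip_width": finger opening in m.
Only numpy, scipy, OpenCV 4.12 (cv2) and the standard library are available. Lean on these libraries where they do the work, as an engineer would, in place of code of your own. Each camera call takes 0.05 s, during which the arm holds its last target.

## Task

Give the gouge its place on the tool shelf: take it out of the bench block, stand it upright in the shelf's empty cup with its collar down on the rim, and let go of it. Then take the wooden label holder that stands on the bench and, card outward, push its tongue down behind the shelf lip into that cup's empty spring clip, centred on the clip, until it is fully home on the lip. Finish there, still gripping the label holder and pressing it firmly down (I will drive the pin that fixes it), and leave the other tools, the bottle and the mallet where they are.

Things in the scene. Friction and masses are not known exactly. Their poses are not given: they have to be found in the camera images.
- gouge_handle (a point): Gouge standing point-down in the bench block; point on its axis half-way up its round handle. z runs up the tool. Handle 84 mm long (42 above, 42 below this point), 26 mm thick, ending below in a flat brass collar 26 mm across; under it a steel shank 9 mm thick, 52 mm long, ending 94 mm below this point. 0.08 to 0.17 kg. The shank must be lifted 52 mm to leave the hole.
- bench_block: Fixed block of pale wood on the bench, 75 x 120 x 60 mm high, with two upright 20 mm holes 28 mm either side of its middle along its y; origin at the centre of its underside. The gouge stands in the +y hole, collar on the block's top.
- free_cup_rim (a point): Centre of the mouth of the one empty cup on the shelf (any of the three): fixed wooden cup, 40 mm outside, 60 mm high, bore 20 mm wide and 55 mm deep, flat rim 95 mm above the bench. x points to the back of the shelf, z up. With the gouge's collar on the rim gouge_handle is 42 mm above this point. The cups stand in a row 110 mm apart, 135 mm behind the lip.
- free_lip_top (a point): Mid-thickness of the top edge of the shelf's front lip, straight in front of the empty cup, centred on its spring clip; 59 mm above the bench. x points square to the lip towards the cup (back of the shelf), y along the lip, z up. The lip is an upright strip 4 mm thick, 400 mm long, 24 mm higher than the shelf board behind it; in front of it there is only the bench.
- clip_spring: Bent spring-steel clip, 30 mm wide, behind the lip at the empty place; origin at its root, 10 mm behind the lip's mid-plane and 22 mm below its top. Its flared mouth opens up, 11 mm wide behind the lip, narrowing to 4 mm at 14 mm below the lip's top. The 5 mm tongue pushed in from above presses it back; that takes up to about 12 N of push.
- label_centre (a point): Wooden label holder standing on the bench; point half-way up (35 mm), mid-thickness, mid-width. x points from card face to back, y along its width, z up. 70 mm high, 17 mm thick over all, 0.05 to 0.10 kg. Face board 64 wide, 5 thick; behind it in the top 48 mm a back block 34 wide, 12 thick: grip across the 17 mm in the top 35 mm. Home: this point 13 mm above free_lip_top, axes alike.
- label_holder: The same label holder; origin at the centre of its underside, axes as above. Below the back block a tongue 34 mm wide, 5 mm thick hangs 22 mm, level with the foot of the face board. Slot between face board and tongue: 7 mm wide, centred on the origin, 22 mm deep, open downward, bevelled to 11 mm at the mouth. Home: its roof sits on the lip's top, tongue behind the lip, face board in front.
- label_card (a point): Middle of the paper card in its brass frame on the label holder's front, 9 mm in front of its mid-plane, 18 mm above its foot. It must look away from the cups, out of the front of the shelf.
- lip_edge: Metal edge strip on top of the fixed shelf lip, on which the label holder's slot roof rests when home; 3 mm thick, 5 mm high, 400 mm long along its y, origin at the middle of its underside.
- chisel_handle (a point): Chisel already standing in another cup, same size as the gouge (handle top 84 mm above the rim); point half-way up its handle. In front of its cup a fixed label holder like the loose one sits on the lip. Leave it alone.
- file_handle (a point): File already standing in another cup with its label, sizes as for the chisel; point half-way up its handle. Leave it alone.
- varnish_bottle: Amber glass bottle with black cap on the bench, 56 mm across, about 120 mm high, origin at the centre of its underside. Leave it alone.
- mallet: Carver's wooden mallet lying on the bench, head 75 x 115 x 70 mm, handle 150 mm long along its -x, origin under the middle of the head. Leave it alone.
There are look-alikes about, which are no part of the job. What is shaped like the part that bears gouge_handle but red or white is not meant.

How it is judged:
By the outcome, as a careful person would: the job done as asked, in the order asked, and still so for the second after the job is handed in, while the arm keeps its last pose, push and grip.
It also fails if it takes over 67 s, if anything falls off the work surface, if the arm or the gripper's body presses on something with over 40 N, if the wrist force passes 120 N, or if a joint passes its speed limit or range.

## Working session

There is one attempt and no reset: what is moved stays moved. The work goes in short steps, Python scripts to look and compute and a tool call to move; the robot and the scene stay as the last step left them, time stands still between calls to the robot, and variables do not carry over. Pictures are saved under pics/ and viewed, and the job is handed in when it is done.

Besides the shell and the picture viewer there is one more tool, called after ">>>" as name(argument=value, ...), one argument or row to a line, values as JSON. send_rows: Moves the arm, as the interface text tells. Its arguments: {"type":"object","properties":{"deltas":{"type":"array","items":{"type":"object","properties":{"tx":{"type":"number"},"ty":{"type":"number"},"tz":{"type":"number"},"rx":{"type":"number"},"ry":{"type":"number"},"rz":{"type":"number"}}}},"claw":{"type":"number"},"squeeze":{"type":"number"}},"required":["deltas"]}

```bash
mkdir -p pics; cat > h.py <<'E'
import numpy as np, cv2
from rig import robot
from scipy.spatial.transform import Rotation as Ro
def snap(n,fn=None):
    c=robot.camera(n)
    if fn: cv2.imwrite('pics/'+fn,c['color'][:,:,::-1])
    return c
def w(c,u,v,z=None):
    K=c['intrinsics']
    if z is None:
        z=c['z_map'][int(round(v)),int(round(u))]
    p=np.array([(u-K[0,2])/K[0,0]*z,(v-K[1,2])/K[1,1]*z,z])
    return c['R'].T@(p-c['t'])
def atz(c,u,v,h):
    K=c['intrinsics']; d=c['R'].T@np.array([(u-K[0,2])/K[0,0],(v-K[1,2])/K[1,1],1]); o=-c['R'].T@c['t']
    return o+d*(h-o[2])/d[2]
E
python3 - <<'E'
from h import *
np.set_printoptions(precision=4,suppress=True)
print(robot.get_obs())
names="gouge_handle bench_block free_cup_rim free_lip_top clip_spring label_centre label_holder label_card lip_edge chisel_handle file_handle varnish_bottle mallet".split()
for cam in('scene','top'):
    c=snap(cam,cam+'0.png'); print(cam,c['intrinsics'].ravel(),-c['R'].T@c['t'],c['R'].ravel())
    for n in names:
        for r in robot.tip_of(n,cam)[:4]:
            u,v=r['xy']; 
            if 0<=u<640 and 0<=v<480: print(n,round(r['p'],2),np.round(r['xy'],1),w(c,min(u,639),min(v,479)))
print(robot.get_obs()['time'])
E
```

```text
{'time': 0.0, 'q': array([ 1.0925,  0.5285,  1.4339, -0.0001,  1.1814, -0.1785]), 'joint_velocities': array([-0.0013,  0.0005,  0.0005, -0.0002,  0.0012,  0.0021]), 'joint_torque': array([  0.0004, -44.0039, -17.6592,   0.0635,   0.0583,  -0.0002]), 'position': array([0.1842, 0.5965, 0.2216]), 'tool_rot': array([ 0.1493,  0.9888, -0.0011, -0.0003]), 'ft_force': array([-0.6755, -0.478 ,  0.1779]), 'moment': array([-0.0503, -0.0444, -0.0769]), 'grip_width': 0.08696537817453177}
scene [439.8575   0.     319.1702   0.     439.8575 241.2432   0.       0.
   1.    ] [1.2542 0.0634 0.8568] [-0.0534  0.9985  0.0075  0.7478  0.0449 -0.6624 -0.6618 -0.0297 -0.7491]
gouge_handle 0.69 [156.1 216.3] [ 0.5478 -0.352   0.1195]
gouge_handle 0.61 [152.6 252.4] [ 0.6431 -0.3358  0.1023]
gouge_handle 0.53 [160.3 195.6] [ 0.4585 -0.3731  0.1021]
bench_block 0.68 [154.2 245.8] [ 0.6375 -0.3293  0.1187]
free_cup_rim 0.8 [350.9 256.4] [0.6069 0.1078 0.0765]
free_lip_top 0.57 [358.1 221.8] [0.4222 0.1308 0.0015]
clip_spring 0.39 [358.7 232.3] [0.4963 0.1291 0.0398]
label_centre 0.62 [219.  231.4] [ 0.5189 -
[... 1064 characters left out ...]
1] [0.4879 0.1252 0.0379]
clip_spring 0.64 [276.  312.1] [0.4975 0.1154 0.0598]
clip_spring 0.16 [273.1 320.1] [ 0.4837  0.1265 -0.0023]
label_centre 0.8 [425.9 307.1] [ 0.5055 -0.221   0.0748]
label_holder 0.81 [422.4 310.3] [ 0.5014 -0.219   0.0385]
label_card 0.79 [419.7 309.9] [ 0.5035 -0.2152  0.0246]
lip_edge 0.58 [274.7 320.2] [0.4819 0.1211 0.0211]
chisel_handle 0.53 [330.6 257.4] [ 0.6025 -0.0073  0.1769]
chisel_handle 0.52 [492.3 291.7] [ 0.5318 -0.3522  0.1407]
file_handle 0.47 [426.4 306. ] [ 0.508  -0.2224  0.0742]
file_handle 0.44 [230.1 247.3] [0.6253 0.2048 0.1798]
varnish_bottle 0.83 [386.5 201.7] [ 0.7482 -0.1392  0.0785]
mallet 0.92 [124.  305.7] [0.5131 0.4586 0.0718]
1.4
```

View pictures.

View pics/scene0.png

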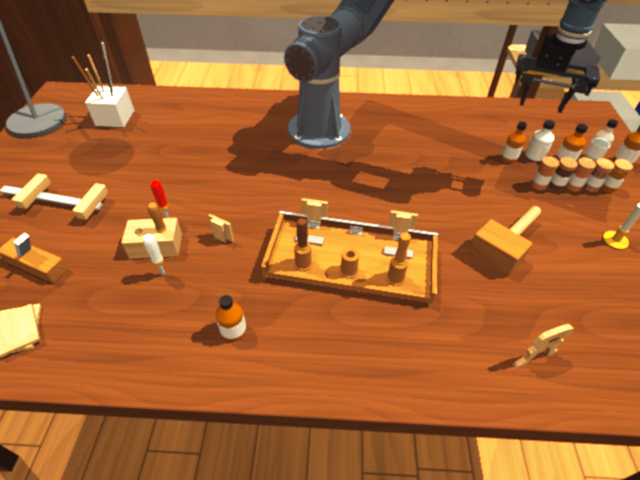

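View pics/top0.png

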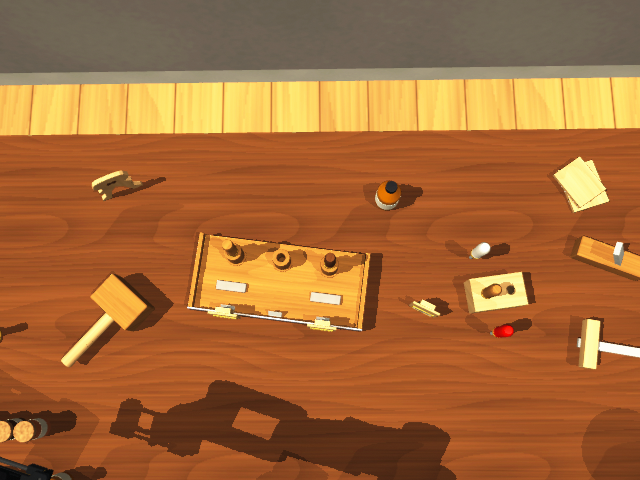

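```bash
python3 - <<'E'
from h import *
c=snap('scene');t=snap('top')
import pickle; pickle.dump((c,t),open('ct.pkl','wb'))
a=cv2.resize(c['color'][170:300,110:260],(780,600)[:2],interpolation=cv2.INTER_CUBIC)[:, :, ::-1]
cv2.imwrite('pics/a.png',cv2.resize(c['color'][170:290,110:270],(800,600),interpolation=cv2.INTER_CUBIC)[:,:,::-1])
cv2.imwrite('pics/b.png',cv2.resize(t['color'][220:340,390:550],(800,600),interpolation=cv2.INTER_CUBIC)[:,:,::-1])
cv2.imwrite('pics/c.png',cv2.resize(t['color'][220:355,190:370],(800,600),interpolation=cv2.INTER_CUBIC)[:,:,::-1])
E
```

```text
(no output)
```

View pics/a.png

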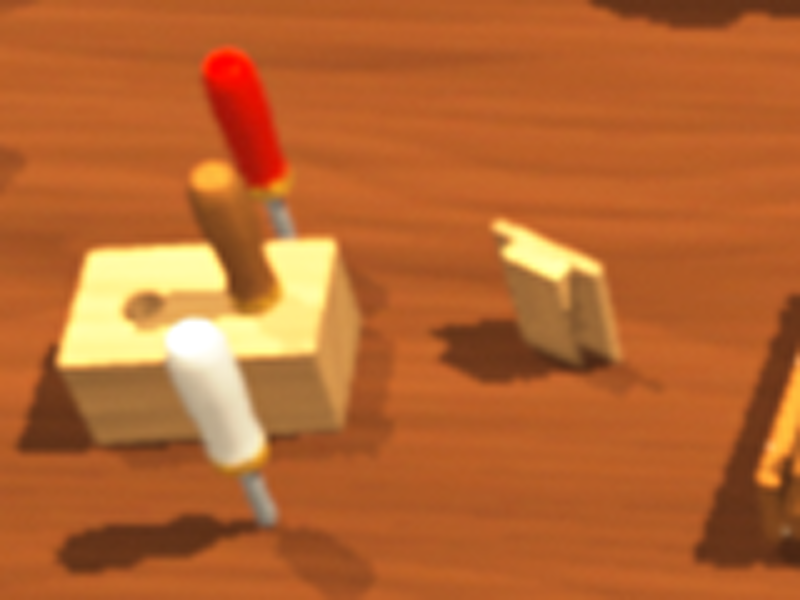

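View pics/b.png

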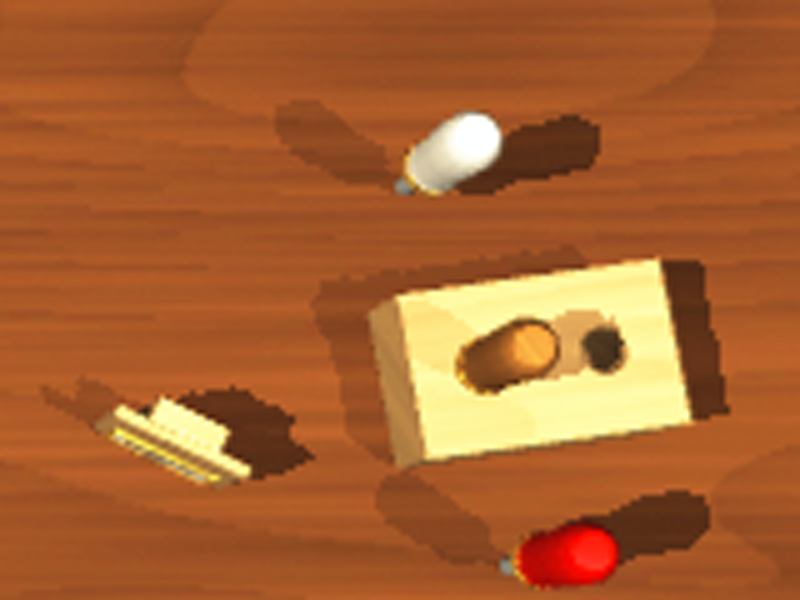

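View pics/c.png

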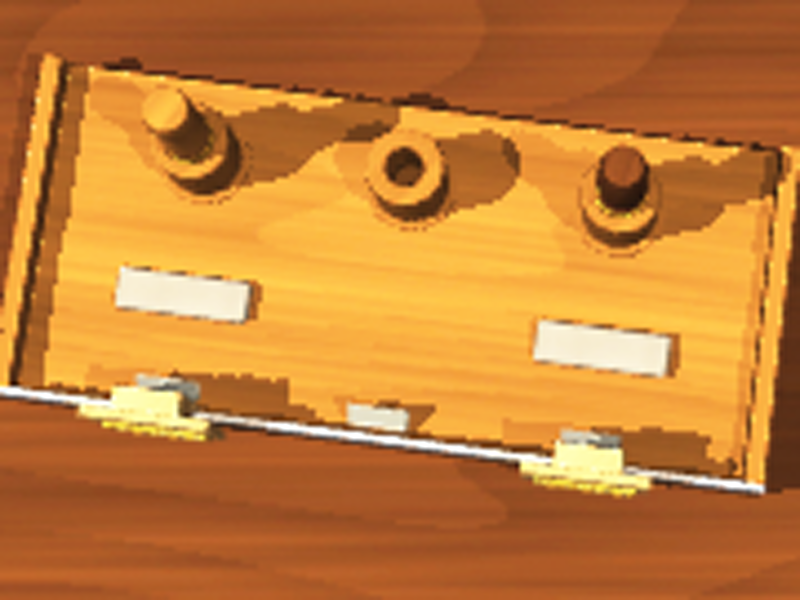

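```bash
python3 - <<'E'
from h import *
import pickle
np.set_printoptions(precision=4,suppress=True)
c,t=pickle.load(open('ct.pkl','rb'))
def cloud(c):
    v,u=np.mgrid[0:480,0:640]; z=c['z_map']; K=c['intrinsics']
    P=np.stack([(u-K[0,2])/K[0,0]*z,(v-K[1,2])/K[1,1]*z,z],-1)
    return (P-c['t'])@c['R'], z>0
for nm,c_ in(('scene',c),('top',t)):
    P,m=cloud(c_)
    x,y,z=P[...,0],P[...,1],P[...,2]
    def box(a,b,d,e,h0,h1): 
        return m&(x>a)&(x<b)&(y>d)&(y<e)&(z>h0)&(z<h1)
    print(nm,'table z',np.median(z[box(.3,.9,-.3,.5,-.03,.03)]))
    for n,b in dict(gouge=(.50,.57,-.40,-.30,.075,.3),red=(.40,.48,-.42,-.32,.02,.3),white=(.59,.67,-.40,-.29,.02,.3),blocktop=(.45,.62,-.46,-.26,.055,.064),label=(.46,.55,-.27,-.17,.01,.12),labeltop=(.46,.55,-.27,-.17,.066,.09),cuprim=(.57,.67,.07,.14,.085,.105),cupR=(.57,.67,-.04,.04,.085,.3),cupL=(.57,.67,.17,.25,.085,.3),bottle=(.7,.8,-.2,-.08,.01,.3)).items():
        k=box(*b); q=P[k]
        if len(q): 
            r=cv2.minAreaRect((q[:,:2]*1000).astype(np.float32))
            print(n,len(q),q.mean(0),'z',q[:,2].min(),q[:,2].max(),'rect',np.round(r[0],1),np.round(r[1],1),round(r[2],1))
    # gouge collar
E
```

```text
scene table z 0.0017245594549862883
gouge 292 [ 0.5436 -0.3538  0.1172] z 0.07509945769751696 0.14757980696975506 rect [ 539.8 -356. ] [22.7 26.4] 30.0
red 326 [ 0.4566 -0.3761  0.0971] z 0.020230372909482645 0.14164799758566046 rect [ 453.2 -378.4] [22.1 25.3] 17.9
white 389 [ 0.6356 -0.3368  0.0984] z 0.021066346945326206 0.14013023973482375 rect [ 632.8 -340.5] [22.5 27.2] 5.8
blocktop 889 [ 0.5415 -0.3872  0.0613] z 0.05509599765329994 0.06399770028964478 rect [ 517.6 -388.9] [126.1 121.8] 8.7
label 413 [ 0.513  -0.2168  0.0483] z 0.010367074454047182 0.07538116242302671 rect [ 509.2 -221.9] [67.9 20.6] 65.9
labeltop 121 [ 0.5087 -0.2207  0.0712] z 0.06602621498573442 0.07538116242302671 rect [ 509.1 -222.9] [67.  18.9] 62.4
cuprim 214 [0.6201 0.1052 0.0942] z 0.08502631716169512 0.10087642433887128 rect [617.9 105.3] [39.1 38.5] 36.8
cupR 463 [ 0.6102 -0.0027  0.1309] z 0.08509062168911634 0.18292223491691517 rect [605.2  -3.2] [36.6 39.5] 12.5
cupL 496 [0.6393 0.2123 0.1312] z 0.08522288638204065 0.1847200119306727 rect [635.7 213.2] [39.3 33.3] 77.9
bottle 980 [ 0.7855 -0.1381
[... 579 characters left out ...]
9 122.4] 5.9
label 285 [ 0.506  -0.2211  0.0559] z 0.010057911933553829 0.07895490400219272 rect [ 494.3 -215.5] [70.3 74.9] 80.9
labeltop 152 [ 0.5083 -0.223   0.0713] z 0.06619997678222776 0.07895490400219272 rect [ 509.5 -224.2] [63.6 17.4] 64.3
cuprim 195 [0.6172 0.103  0.0958] z 0.08534906959481395 0.10335945312514497 rect [617.  103.4] [37.8 37.9] 42.7
cupR 266 [ 0.5976 -0.0051  0.134 ] z 0.0863900620711945 0.18573706554302774 rect [599.5  -5.6] [38.6 32.5] 81.7
cupL 302 [0.6282 0.209  0.1324] z 0.08661089932211126 0.18432771354769018 rect [629.8 210.4] [31.3 39.2] 36.2
bottle 600 [ 0.7632 -0.1415  0.0808] z 0.010434114765111404 0.12693267977424763 rect [ 758.4 -141.3] [56.4 75.2] 72.7
```

```bash
cat > plan.py <<'E'
import numpy as np
# yaw-only planner; tool z down, theta=angle of tool y in world.  tool x = (-sin... ) : x = y x z
def axes(th):
    y=np.array([np.cos(th),np.sin(th),0]); z=np.array([0,0,-1.]); x=np.cross(y,z); return x,y,z
def plan(p,th,wps,step=.19,ang=.55):
    p=np.array(p,float)
    for wp in wps:
        q=np.array(wp[:3]); t2=wp[3] if len(wp)>3 else th
        n=max(1,int(np.ceil(max(np.linalg.norm(q-p)/step,abs(t2-th)/ang)-1e-6)))
        for i in range(n):
            x,y,z=axes(th); f=1/(n-i)
            d=(q-p)*f; tx,ty,tz=[round(100*float(d@a),1) for a in(x,y,z)]; rz=round(-(t2-th)*f,2)
            print(dict(tx=tx,ty=ty,tz=tz,rz=rz))
            p=p+(tx*x+ty*y+tz*z)/100; th=th-rz
        print('  at',p.round(4),round(th,3))
def theta(o):
    from scipy.spatial.transform import Rotation as Ro
    R=Ro.from_quat(o['tool_rot']).as_matrix(); return np.arctan2(R[1,1],R[0,1]),R
E
python3 - <<'E'
from plan import *
plan([.1842,.5965,.2216],1.271,[(.42,.35,.26,.55),(.56,0,.26,0),(.538,-.357,.26,-.45)])
E
```

```text
{'tx': -14.9, 'ty': -8.3, 'tz': -1.9, 'rz': 0.36}
{'tx': -16.9, 'ty': -2.5, 'tz': -1.9, 'rz': 0.36}
  at [0.4202 0.3499 0.2596] 0.551
{'tx': -18.6, 'ty': -3.2, 'tz': -0.0, 'rz': 0.28}
{'tx': -18.7, 'ty': 2.0, 'tz': -0.0, 'rz': 0.27}
  at [ 5.597e-01 -2.000e-04  2.596e-01] 0.001
{'tx': -17.8, 'ty': -1.1, 'tz': -0.0, 'rz': 0.23}
{'tx': -17.7, 'ty': 3.0, 'tz': -0.0, 'rz': 0.22}
  at [ 0.5379 -0.3574  0.2596] -0.449
```

>>> send_rows(
  deltas=[
    {"tx": -3, "ty": -1.7, "tz": -0.4, "rz": 0.07},
    {"tx": -6, "ty": -3.3, "tz": -0.8, "rz": 0.14},
    {"tx": -9, "ty": -5, "tz": -1.2, "rz": 0.21},
    {"tx": -12, "ty": -6.7, "tz": -1.6, "rz": 0.29},
    {"tx": -14.9, "ty": -8.3, "tz": -1.9, "rz": 0.36},
  ],
  claw=5,
)

```text
schema error: expected keys tx, ty, tz, rx, ry, rz
```

>>> send_rows(
  deltas=[
    {"tx": -3.4, "ty": -0.5, "tz": -0.4, "rz": 0.07},
    {"tx": -6.8, "ty": -1, "tz": -0.8, "rz": 0.14},
    {"tx": -10.1, "ty": -1.5, "tz": -1.2, "rz": 0.21},
    {"tx": -13.5, "ty": -2, "tz": -1.6, "rz": 0.29},
    {"tx": -16.9, "ty": -2.5, "tz": -1.9, "rz": 0.36},
  ],
)

```text
schema error: expected keys tx, ty, tz, rx, ry, rz
```

All six keys are needed.

>>> send_rows(
  deltas=[
    {"tx": -3, "ty": -1.7, "tz": -0.4, "rx": 0, "ry": 0, "rz": 0.07},
    {"tx": -6, "ty": -3.3, "tz": -0.8, "rx": 0, "ry": 0, "rz": 0.14},
    {"tx": -9, "ty": -5, "tz": -1.2, "rx": 0, "ry": 0, "rz": 0.21},
    {"tx": -12, "ty": -6.7, "tz": -1.6, "rx": 0, "ry": 0, "rz": 0.29},
    {"tx": -14.9, "ty": -8.3, "tz": -1.9, "rx": 0, "ry": 0, "rz": 0.36},
  ],
  claw=5,
)

```text
time: 1.92
position: [0.3033, 0.4726, 0.242]
tool_rot: [0.326, 0.946, 0.0, 0.0]
ft_force: [0.7, -0.1, -0.1]
grip_width: 0.0613
```

>>> send_rows(
  deltas=[
    {"tx": -3.4, "ty": -0.5, "tz": -0.4, "rx": 0, "ry": 0, "rz": 0.07},
    {"tx": -6.8, "ty": -1, "tz": -0.8, "rx": 0, "ry": 0, "rz": 0.14},
    {"tx": -10.1, "ty": -1.5, "tz": -1.2, "rx": 0, "ry": 0, "rz": 0.21},
    {"tx": -13.5, "ty": -2, "tz": -1.6, "rx": 0, "ry": 0, "rz": 0.29},
    {"tx": -16.9, "ty": -2.5, "tz": -1.9, "rx": 0, "ry": 0, "rz": 0.36},
  ],
)

```text
time: 2.33
position: [0.4217, 0.3492, 0.2611]
tool_rot: [0.49, 0.872, 0.0, 0.0]
ft_force: [0.2, 0.7, -0.8]
grip_width: 0.0504
```

>>> send_rows(
  deltas=[
    {"tx": -3.7, "ty": -0.6, "tz": 0, "rx": 0, "ry": 0, "rz": 0.06},
    {"tx": -7.4, "ty": -1.3, "tz": 0, "rx": 0, "ry": 0, "rz": 0.12},
    {"tx": -11.2, "ty": -1.9, "tz": 0, "rx": 0, "ry": 0, "rz": 0.17},
    {"tx": -14.9, "ty": -2.6, "tz": 0, "rx": 0, "ry": 0, "rz": 0.23},
    {"tx": -18.6, "ty": -3.2, "tz": 0, "rx": 0, "ry": 0, "rz": 0.28},
  ],
)

```text
time: 2.75
position: [0.491, 0.1735, 0.2608]
tool_rot: [0.606, 0.795, 0.0, 0.0]
ft_force: [1.0, 0.8, -0.8]
grip_width: 0.0499
```

>>> send_rows(
  deltas=[
    {"tx": -3.7, "ty": 0.4, "tz": 0, "rx": 0, "ry": 0, "rz": 0.06},
    {"tx": -7.4, "ty": 0.8, "tz": 0, "rx": 0, "ry": 0, "rz": 0.12},
    {"tx": -11.2, "ty": 1.2, "tz": 0, "rx": 0, "ry": 0, "rz": 0.17},
    {"tx": -14.9, "ty": 1.6, "tz": 0, "rx": 0, "ry": 0, "rz": 0.22},
    {"tx": -18.7, "ty": 2.0, "tz": 0, "rx": 0, "ry": 0, "rz": 0.27},
  ],
)

```text
time: 3.17
position: [0.5604, -0.0013, 0.2607]
tool_rot: [0.708, 0.707, 0.0, 0.0]
ft_force: [0.7, -0.2, 0.3]
grip_width: 0.0499
```

>>> send_rows(
  deltas=[
    {"tx": -3.6, "ty": -0.2, "tz": 0, "rx": 0, "ry": 0, "rz": 0.05},
    {"tx": -7.1, "ty": -0.4, "tz": 0, "rx": 0, "ry": 0, "rz": 0.1},
    {"tx": -10.7, "ty": -0.7, "tz": 0, "rx": 0, "ry": 0, "rz": 0.14},
    {"tx": -14.2, "ty": -0.9, "tz": 0, "rx": 0, "ry": 0, "rz": 0.19},
    {"tx": -17.8, "ty": -1.1, "tz": 0, "rx": 0, "ry": 0, "rz": 0.23},
  ],
)

```text
time: 3.58
position: [0.5488, -0.1792, 0.2606]
tool_rot: [0.784, 0.621, 0.0, -0.0]
ft_force: [1.1, -0.0, -0.4]
grip_width: 0.0497
```

>>> send_rows(
  deltas=[
    {"tx": -3.6, "ty": 0.6, "tz": 0, "rx": 0, "ry": 0, "rz": 0.05},
    {"tx": -7.1, "ty": 1.2, "tz": 0, "rx": 0, "ry": 0, "rz": 0.1},
    {"tx": -10.7, "ty": 1.8, "tz": 0, "rx": 0, "ry": 0, "rz": 0.14},
    {"tx": -14.2, "ty": 2.4, "tz": 0, "rx": 0, "ry": 0, "rz": 0.18},
    {"tx": -17.7, "ty": 3.0, "tz": 0, "rx": 0, "ry": 0, "rz": 0.22},
  ],
)

```text
time: 4.0
position: [0.5378, -0.3586, 0.2606]
tool_rot: [0.847, 0.531, 0.0, 0.0]
ft_force: [1.1, -0.9, -1.0]
grip_width: 0.0499
```

```bash
python3 - <<'E'
from h import *
from plan import theta
np.set_printoptions(precision=4,suppress=True)
o=robot.get_obs(); print(o['time'],o['position'],theta(o)[0],o['q'])
c=snap('wrist','w1.png'); print(c['intrinsics'],c['tool_from_camera'])
E
```

```text
4.0 [ 0.5378 -0.3586  0.2606] -0.4512761207638607 [-0.7606  0.52    1.3322  0.0001  1.2892 -0.3094]
[[371.6483   0.     325.5483]
 [  0.     371.6483 241.1858]
 [  0.       0.       1.    ]] [[-0.0007 -0.9521 -0.3057  0.085 ]
 [ 1.     -0.0007 -0.0001 -0.0001]
 [-0.0001 -0.3057  0.9521 -0.162 ]
 [ 0.      0.      0.      1.    ]]
```

View pics/w1.png

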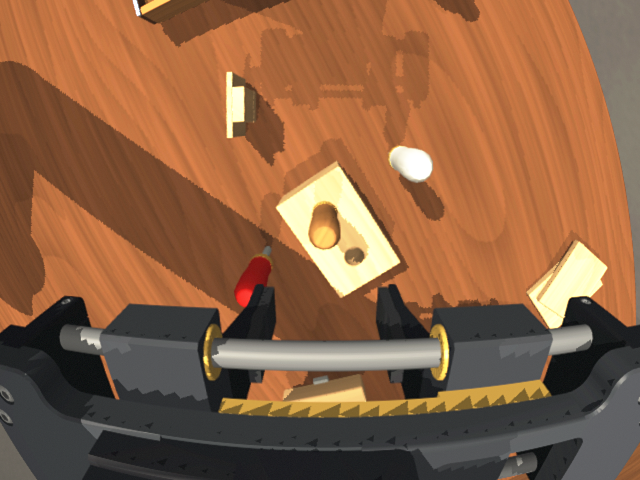

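```bash
cat >> h.py <<'E'
def wcloud(c,o):
    v,u=np.mgrid[0:480,0:640].astype(float); K=c['intrinsics']
    dx=u-K[0,2]; dy=v-K[1,2]; r=np.hypot(dx,dy); a=r/K[0,0]
    s=np.where(r>0,np.sin(a)/np.maximum(r,1e-9),0)
    d=np.stack([dx*s,dy*s,np.cos(a)],-1)
    z=c['z_map']; P=d*(z/np.maximum(d[...,2],.05))[...,None]
    T=c['tool_from_camera']; R=Ro.from_quat(o['tool_rot']).as_matrix()
    P=P@T[:3,:3].T+T[:3,3]
    return P@R.T+o['position'], (z>0)&(d[...,2]>.1), P
def wray(c,o,uv):
    K=c['intrinsics']; dx,dy=uv[0]-K[0,2],uv[1]-K[1,2]; r=np.hypot(dx,dy); a=r/K[0,0]
    d=np.array([dx*np.sin(a)/r,dy*np.sin(a)/r,np.cos(a)]); T=c['tool_from_camera']; R=Ro.from_quat(o['tool_rot']).as_matrix()
    return R@T[:3,3]+o['position'], R@T[:3,:3]@d
def wz(c,o,uv,h):
    p,d=wray(c,o,uv); return p+d*(h-p[2])/d[2]
E
python3 - <<'E'
from h import *
np.set_printoptions(precision=4,suppress=True)
o=robot.get_obs(); c=robot.camera('wrist')
P,m,_=wcloud(c,o); x,y,z=P[...,0],P[...,1],P[...,2]
def box(a,b,d,e,h0,h1): return m&(x>a)&(x<b)&(y>d)&(y<e)&(z>h0)&(z<h1)
for n,b in dict(gtop=(.50,.57,-.40,-.32,.139,.3),gouge=(.50,.57,-.40,-.32,.075,.3),red=(.40,.48,-.42,-.32,.1,.3),white=(.59,.67,-.40,-.29,.1,.3),blocktop=(.45,.62,-.46,-.26,.055,.065),labeltop=(.46,.55,-.27,-.17,.066,.09)).items():
    q=P[box(*b)]
    if len(q):
        r=cv2.minAreaRect((q[:,:2]*1000).astype(np.float32))
        print(n,len(q),q.mean(0),'z',q[:,2].min(),q[:,2].max(),'rect',np.round(r[0],1),np.round(r[1],1),round(r[2],1))
for n in('gouge_handle','label_centre'):
    for r in robot.tip_of(n,'wrist'): print(n,r['p'],r['xy'],wz(c,o,r['xy'],.102 if n[0]=='g' else .035))
cv2.imwrite('pics/w1c.png',cv2.resize(c['color'][150:310,225:440],(800,595),interpolation=cv2.INTER_CUBIC)[:,:,::-1])
E
```

```text
gtop 3077 [ 0.5363 -0.3579  0.2553] z 0.13900226146558448 0.2999847985963976 rect [ 536.5 -361.7] [26.4 68.2] 64.0
gouge 3631 [ 0.5368 -0.357   0.2348] z 0.07533178063648716 0.2999847985963976 rect [ 537.1 -360.6] [29.  68.2] 64.0
red 888 [ 0.4536 -0.3776  0.1258] z 0.10046876710942695 0.1375208930642119 rect [ 450.6 -380. ] [23.4 27.4] 48.6
white 970 [ 0.6261 -0.3402  0.1299] z 0.1004991781508123 0.1378497710681861 rect [ 628.2 -342.2] [26.3 26.2] 37.1
blocktop 6975 [ 0.5408 -0.3855  0.0598] z 0.05503093557369726 0.0648555611761952 rect [ 539.5 -387.1] [172.3 120.9] 7.0
labeltop 808 [ 0.5068 -0.2234  0.0697] z 0.06600380102815193 0.07221423041472083 rect [ 508.  -223.9] [64.1 17.8] 63.6
gouge_handle 0.79 [320.7, 212.0] [ 0.5379 -0.358   0.102 ]
gouge_handle 0.73 [403.6, 152.7] [ 0.6263 -0.3418  0.102 ]
gouge_handle 0.58 [245.8, 271.4] [ 0.4487 -0.3778  0.102 ]
label_centre 0.64 [238.3, 95.9] [ 0.5093 -0.2222  0.035 ]
label_centre 0.27 [232.0, 93.7] [ 0.5045 -0.2167  0.035 ]
```

View pics/w1c.png

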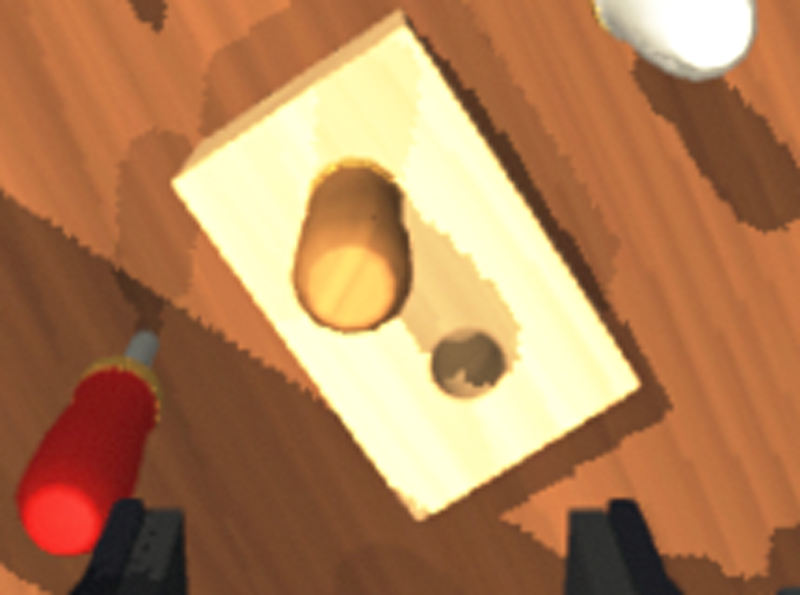

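>>> send_rows(
  deltas=[
    {"tx": 0, "ty": 0, "tz": 3.3, "rx": 0, "ry": 0, "rz": 0},
    {"tx": 0, "ty": 0, "tz": 6.6, "rx": 0, "ry": 0, "rz": 0},
    {"tx": 0, "ty": 0, "tz": 10, "rx": 0, "ry": 0, "rz": 0},
    {"tx": 0, "ty": 0, "tz": 13.5, "rx": 0, "ry": 0, "rz": 0},
    {"tx": 0, "ty": 0, "tz": 16.2, "rx": 0, "ry": 0, "rz": 0},
  ],
)

```text
time: 4.62
position: [0.5376, -0.3537, 0.0963]
tool_rot: [0.846, 0.533, -0.0, -0.002]
ft_force: [0.0, 1.0, 0.6]
grip_width: 0.0498
```

>>> send_rows(
  deltas=[
    {"tx": 0, "ty": 0, "tz": 0, "rx": 0, "ry": 0, "rz": 0},
    {"tx": 0, "ty": 0, "tz": 0, "rx": 0, "ry": 0, "rz": 0},
    {"tx": 0, "ty": 0, "tz": 0, "rx": 0, "ry": 0, "rz": 0},
    {"tx": 0, "ty": 0, "tz": 0, "rx": 0, "ry": 0, "rz": 0},
    {"tx": 0, "ty": 0, "tz": 0, "rx": 0, "ry": 0, "rz": 0},
  ],
  claw=0,
  squeeze=25,
)

```text
time: 5.03
position: [0.5395, -0.3575, 0.1012]
tool_rot: [0.847, 0.532, 0.001, 0.002]
ft_force: [1.1, 1.0, 2.8]
grip_width: 0.0254
```

>>> send_rows(
  deltas=[
    {"tx": 0, "ty": 0, "tz": 0, "rx": 0, "ry": 0, "rz": 0},
    {"tx": 0, "ty": 0, "tz": 0, "rx": 0, "ry": 0, "rz": 0},
  ],
)

```text
time: 5.2
position: [0.5395, -0.3576, 0.1011]
tool_rot: [0.847, 0.532, 0.001, 0.002]
ft_force: [0.2, 0.2, 6.5]
grip_width: 0.0252
```

```bash
python3 - <<'E'
from plan import *
plan([.538,-.358,.3084],-.451,[(.60,-.13,.3084,-.45),(.6175,.104,.3084,-.15)])
E
```

```text
{'tx': 11.6, 'ty': -2.2, 'tz': 0.0, 'rz': -0.0}
{'tx': 11.6, 'ty': -2.2, 'tz': 0.0, 'rz': -0.0}
  at [ 0.5995 -0.13    0.3084] -0.451
{'tx': 10.9, 'ty': -4.3, 'tz': 0.0, 'rz': -0.15}
{'tx': 11.5, 'ty': -2.6, 'tz': 0.0, 'rz': -0.15}
  at [0.6176 0.1044 0.3084] -0.151
```

>>> send_rows(
  deltas=[
    {"tx": 0, "ty": 0, "tz": -1, "rx": 0, "ry": 0, "rz": 0},
    {"tx": 0, "ty": 0, "tz": -3, "rx": 0, "ry": 0, "rz": 0},
    {"tx": 0, "ty": 0, "tz": -5, "rx": 0, "ry": 0, "rz": 0},
    {"tx": 0, "ty": 0, "tz": -7, "rx": 0, "ry": 0, "rz": 0},
    {"tx": 0, "ty": 0, "tz": -9, "rx": 0, "ry": 0, "rz": 0},
  ],
)

```text
time: 5.62
position: [0.5378, -0.3566, 0.1898]
tool_rot: [0.847, 0.532, -0.0, -0.0]
ft_force: [-0.1, -0.5, -2.2]
grip_width: 0.0251
```

>>> send_rows(
  deltas=[
    {"tx": 0, "ty": 0, "tz": -3, "rx": 0, "ry": 0, "rz": 0},
    {"tx": 0, "ty": 0, "tz": -6, "rx": 0, "ry": 0, "rz": 0},
    {"tx": 0, "ty": 0, "tz": -9, "rx": 0, "ry": 0, "rz": 0},
    {"tx": 0, "ty": 0, "tz": -11, "rx": 0, "ry": 0, "rz": 0},
    {"tx": 0, "ty": 0, "tz": -12, "rx": 0, "ry": 0, "rz": 0},
  ],
)

```text
time: 6.03
position: [0.539, -0.3577, 0.3129]
tool_rot: [0.847, 0.532, 0.001, 0.003]
ft_force: [0.5, -0.0, -2.2]
grip_width: 0.0252
```

>>> send_rows(
  deltas=[
    {"tx": 2.3, "ty": -0.4, "tz": 0, "rx": 0, "ry": 0, "rz": 0},
    {"tx": 4.6, "ty": -0.9, "tz": 0, "rx": 0, "ry": 0, "rz": 0},
    {"tx": 7, "ty": -1.3, "tz": 0, "rx": 0, "ry": 0, "rz": 0},
    {"tx": 9.3, "ty": -1.8, "tz": 0, "rx": 0, "ry": 0, "rz": 0},
    {"tx": 11.6, "ty": -2.2, "tz": 0, "rx": 0, "ry": 0, "rz": 0},
  ],
)

```text
time: 6.45
position: [0.5679, -0.2412, 0.3076]
tool_rot: [0.847, 0.532, -0.001, -0.001]
ft_force: [-0.1, -0.2, -1.1]
grip_width: 0.0254
```

>>> send_rows(
  deltas=[
    {"tx": 2.3, "ty": -0.4, "tz": 0, "rx": 0, "ry": 0, "rz": 0},
    {"tx": 4.6, "ty": -0.9, "tz": 0, "rx": 0, "ry": 0, "rz": 0},
    {"tx": 7, "ty": -1.3, "tz": 0, "rx": 0, "ry": 0, "rz": 0},
    {"tx": 9.3, "ty": -1.8, "tz": 0, "rx": 0, "ry": 0, "rz": 0},
    {"tx": 11.6, "ty": -2.2, "tz": 0, "rx": 0, "ry": 0, "rz": 0},
  ],
)

```text
time: 6.87
position: [0.5985, -0.1272, 0.3076]
tool_rot: [0.847, 0.532, -0.001, -0.001]
ft_force: [-0.5, -0.3, -1.5]
grip_width: 0.0255
```

>>> send_rows(
  deltas=[
    {"tx": 2.2, "ty": -0.9, "tz": 0, "rx": 0, "ry": 0, "rz": -0.03},
    {"tx": 4.4, "ty": -1.7, "tz": 0, "rx": 0, "ry": 0, "rz": -0.06},
    {"tx": 6.6, "ty": -2.6, "tz": 0, "rx": 0, "ry": 0, "rz": -0.09},
    {"tx": 8.7, "ty": -3.4, "tz": 0, "rx": 0, "ry": 0, "rz": -0.12},
    {"tx": 10.9, "ty": -4.3, "tz": 0, "rx": 0, "ry": 0, "rz": -0.15},
  ],
)

```text
time: 7.28
position: [0.607, -0.0108, 0.3076]
tool_rot: [0.804, 0.594, -0.001, -0.001]
ft_force: [0.3, 0.1, -2.2]
grip_width: 0.0259
```

>>> send_rows(
  deltas=[
    {"tx": 3, "ty": -0.7, "tz": 0, "rx": 0, "ry": 0, "rz": -0.04},
    {"tx": 6, "ty": -1.4, "tz": 0, "rx": 0, "ry": 0, "rz": -0.08},
    {"tx": 9, "ty": -2.0, "tz": 0, "rx": 0, "ry": 0, "rz": -0.12},
    {"tx": 11, "ty": -2.5, "tz": 0, "rx": 0, "ry": 0, "rz": -0.15},
    {"tx": 11.5, "ty": -2.6, "tz": 0, "rx": 0, "ry": 0, "rz": -0.15},
  ],
)

```text
time: 7.7
position: [0.6158, 0.1094, 0.3076]
tool_rot: [0.756, 0.654, -0.0, -0.001]
ft_force: [-0.2, 0.2, -1.5]
grip_width: 0.0254
```

```bash
python3 - <<'E'
from h import *
from plan import theta
np.set_printoptions(precision=4,suppress=True)
t=snap('top'); s=snap('scene','s2.png')
o=robot.get_obs(); c=snap('wrist','w2.png'); print(o['time'],o['position'],theta(o)[0],o['ft_force'])
a=cv2.resize(s['color'][140:300,240:460],(800,582),interpolation=cv2.INTER_CUBIC)[:,:,::-1]; cv2.imwrite('pics/s2c.png',a)
P,m,_=wcloud(c,o); x,y,z=P[...,0],P[...,1],P[...,2]
np.savez('w2.npz',P=P,m=m,col=c['color'])
for r in robot.tip_of('free_cup_rim','wrist'): print(r['p'],r['xy'],wz(c,o,r['xy'],.095))
for r in robot.tip_of('free_lip_top','wrist'): print('lip',r['p'],r['xy'],wz(c,o,r['xy'],.059))
for r in robot.tip_of('clip_spring','wrist'): print('clip',r['p'],r['xy'],wz(c,o,r['xy'],.037))
E
```

```text
7.8 [0.6162 0.1067 0.3077] -0.14722228199830784 [ 0.1386  0.9823 -1.1538]
0.89 [326.3, 214.4] [0.6156 0.1004 0.095 ]
lip 0.92 [212.7, 205.5] [0.4852 0.1227 0.059 ]
clip 0.47 [225.0, 199.5] [0.4948 0.1237 0.037 ]
```

View pics/w2.png

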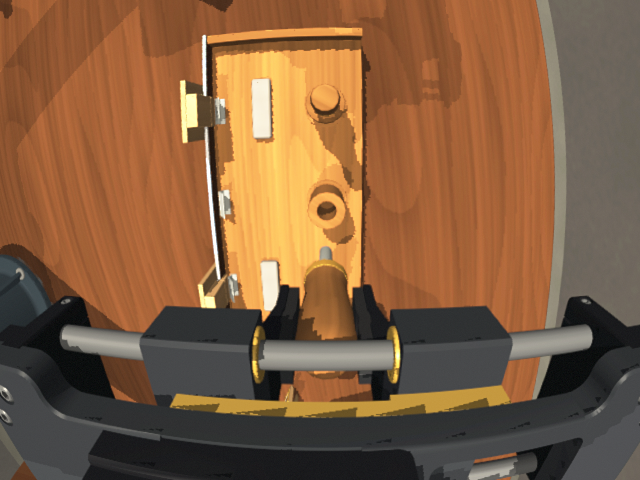

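View pics/s2c.png

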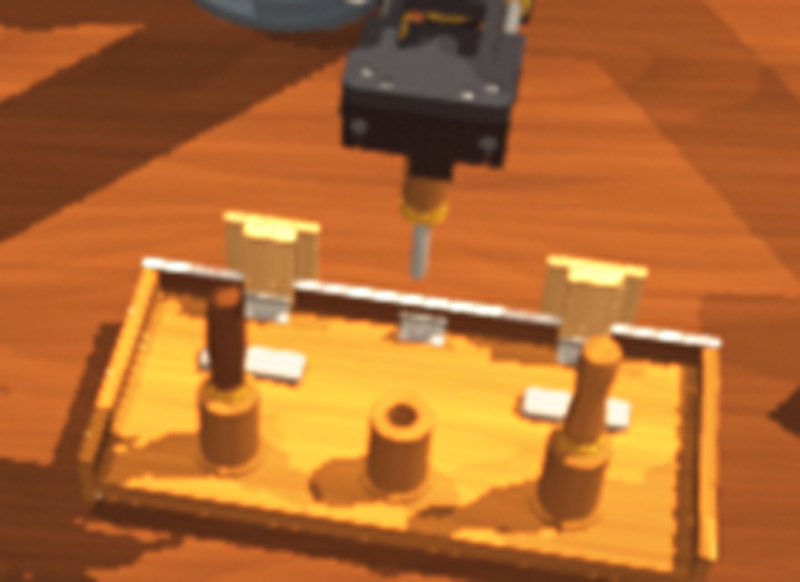

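```bash
python3 - <<'E'
import numpy as np,cv2
np.set_printoptions(precision=4,suppress=True)
d=np.load('w2.npz');P,m,col=d['P'],d['m'],d['col']
x,y,z=P[...,0],P[...,1],P[...,2]
def box(a,b,dd,e,h0,h1): return m&(x>a)&(x<b)&(y>dd)&(y<e)&(z>h0)&(z<h1)
k=box(.57,.67,.05,.15,.088,.102); q=P[k]; (c,r)=cv2.minEnclosingCircle((q[:,:2]*1000).astype(np.float32)); print('rim',len(q),q.mean(0),c,r, cv2.minAreaRect((q[:,:2]*1000).astype(np.float32)))
# gouge shank: pixels
v,u=np.mgrid[0:480,0:640]
k=(u>315)&(u<335)&(v>245)&(v<262)&(z>.15); q=P[k]; print('shank',len(q),q.mean(0),q.min(0),q.max(0))
for h in(.20,.21,.22,.23,.24,.25,.26,.27,.28):
    k=(u>290)&(u<365)&(v>240)&(v<370)&(abs(z-h)<.005)&m&(np.hypot(x-.616,y-.107)<.03); q=P[k]
    if len(q): print(h,len(q),q.mean(0),'x',q[:,0].min(),q[:,0].max(),'y',q[:,1].min(),q[:,1].max())
# lip top
k=box(.44,.53,-.06,.30,.054,.064)&(v<260); q=P[k]
psi=-.145
for it in range(4):
    ex=np.array([np.cos(psi),np.sin(psi)]);ey=np.array([-ex[1],ex[0]])
    a=(q[:,:2]-[.4845,.1235])@ex;b=(q[:,:2]-[.4845,.1235])@ey
    kk=(abs(a-(np.median(a[abs(a)<.02])))<.006)
    f=np.polyfit(b[kk],a[kk],1); psi-=np.arctan(f[0]); print('lip',kk.sum(),f,psi,b[kk].min(),b[kk].max(),np.std(a[kk]-np.polyval(f,b[kk])))
E
```

```text
rim 869 [0.6164 0.1051 0.0944] (616.1822509765625, 104.66226959228516) 20.08963966369629 ((616.3792114257812, 104.73980712890625), (38.965179443359375, 38.83827590942383), 74.4717788696289)
shank 207 [0.6162 0.1088 0.2396] [0.611  0.103  0.2179] [0.6289 0.1909 0.4697]
0.22 41 [0.6161 0.1068 0.2218] x 0.6110275546243715 0.6197113763073886 y 0.10434482375611458 0.10810384072700971
0.23 65 [0.6158 0.1068 0.2302] x 0.6113063420278153 0.6200115447084016 y 0.1030047431858374 0.10856125236516627
0.24 61 [0.6159 0.1071 0.2397] x 0.6114709345359173 0.6198644347781326 y 0.10314618131772085 0.10815819385983266
0.25 2 [0.6168 0.1077 0.246 ] x 0.6164381944806179 0.6171274579351173 y 0.10757848202635224 0.10785247382744408
0.27 218 [0.6171 0.1132 0.2716] x 0.602893903793777 0.6281464254862428 y 0.10372833182005382 0.11672287177485327
0.28 374 [0.6166 0.1125 0.2801] x 0.6034765755955565 0.6275226602369004 y 0.10200953110304782 0.11653013929767264
lip 823 [-0.0047 -0.0007] -0.1403048908099386 -0.06856590744818251 0.17814044655877895 0.0022146489622181546
lip 824 [-0.0007 -0.0007] -0.13965473195065956 -0.06857200525948062 0.17814563331641248 0.0022221175847998826
lip 824 [-0.     -0.0007] -0.1396540945284744 -0.0685727305082204 0.17814604200638928 0.0022221171146876275
lip 824 [-0.     -0.0007] -0.1396540939035395 -0.06857273120503841 0.17814604237012263 0.0022221171146871756
```

>>> send_rows(
  deltas=[
    {"tx": 0, "ty": 0, "tz": 3, "rx": 0, "ry": 0, "rz": 0},
    {"tx": 0, "ty": 0, "tz": 6, "rx": 0, "ry": 0, "rz": 0},
    {"tx": 0, "ty": 0, "tz": 9, "rx": 0, "ry": 0, "rz": 0},
    {"tx": 0, "ty": 0, "tz": 11, "rx": 0, "ry": 0, "rz": 0},
    {"tx": 0, "ty": 0, "tz": 12.5, "rx": 0, "ry": 0, "rz": 0},
  ],
)

```text
time: 8.42
position: [0.6156, 0.1041, 0.181]
tool_rot: [0.759, 0.652, -0.002, -0.001]
ft_force: [0.5, 0.3, -0.8]
grip_width: 0.0256
```

>>> send_rows(
  deltas=[
    {"tx": 0, "ty": 0, "tz": 1, "rx": 0, "ry": 0, "rz": 0},
    {"tx": 0, "ty": 0, "tz": 2, "rx": 0, "ry": 0, "rz": 0},
    {"tx": 0, "ty": 0, "tz": 3, "rx": 0, "ry": 0, "rz": 0},
    {"tx": 0, "ty": 0, "tz": 4, "rx": 0, "ry": 0, "rz": 0},
    {"tx": 0, "ty": 0, "tz": 4.4, "rx": 0, "ry": 0, "rz": 0},
  ],
)

```text
time: 8.83
position: [0.6165, 0.1055, 0.1384]
tool_rot: [0.758, 0.652, -0.0, -0.0]
ft_force: [-0.7, -0.5, -2.0]
grip_width: 0.025
```

>>> send_rows(
  deltas=[
    {"tx": 0, "ty": 0, "tz": 0.15, "rx": 0, "ry": 0, "rz": 0},
    {"tx": 0, "ty": 0, "tz": 0.3, "rx": 0, "ry": 0, "rz": 0},
    {"tx": 0, "ty": 0, "tz": 0.4, "rx": 0, "ry": 0, "rz": 0},
    {"tx": 0, "ty": 0, "tz": 0.4, "rx": 0, "ry": 0, "rz": 0},
    {"tx": 0, "ty": 0, "tz": 0.4, "rx": 0, "ry": 0, "rz": 0},
  ],
)

```text
time: 9.25
position: [0.6174, 0.1058, 0.1363]
tool_rot: [0.758, 0.653, 0.001, 0.001]
ft_force: [0.3, 0.4, -1.0]
grip_width: 0.0255
```

```bash
python3 - <<'E'
from h import *
from plan import theta
np.set_printoptions(precision=4,suppress=True)
s=snap('scene'); o=robot.get_obs(); print(o['time'],o['position'],theta(o)[0],o['ft_force'])
cv2.imwrite('pics/s3c.png',cv2.resize(s['color'][180:300,260:420],(800,600),interpolation=cv2.INTER_CUBIC)[:,:,::-1])
E
```

```text
9.3 [0.6174 0.1058 0.1362] -0.14883545281153812 [-0.1151 -0.4829  0.3772]
```

View pics/s3c.png

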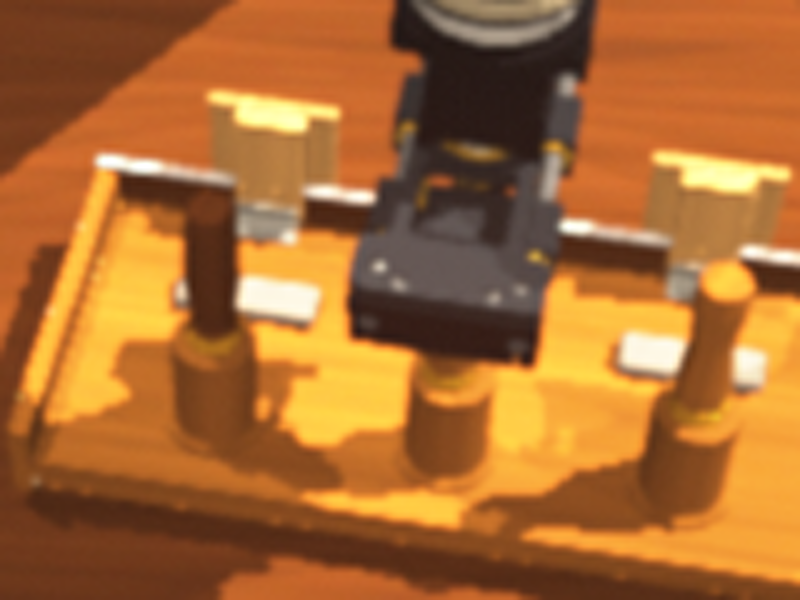

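>>> send_rows(
  deltas=[
    {"tx": 0, "ty": 0, "tz": 0.1, "rx": 0, "ry": 0, "rz": 0},
    {"tx": 0, "ty": 0, "tz": 0.2, "rx": 0, "ry": 0, "rz": 0},
    {"tx": 0, "ty": 0, "tz": 0.2, "rx": 0, "ry": 0, "rz": 0},
  ],
)

```text
time: 9.55
position: [0.6175, 0.1059, 0.1361]
tool_rot: [0.758, 0.653, 0.001, 0.001]
ft_force: [-2.8, 0.2, 9.8]
grip_width: 0.0253
```

>>> send_rows(
  deltas=[
    {"tx": 0, "ty": 0, "tz": -0.15, "rx": 0, "ry": 0, "rz": 0},
  ],
)

```text
time: 9.63
position: [0.6174, 0.1058, 0.1364]
tool_rot: [0.758, 0.653, 0.001, 0.001]
ft_force: [-0.1, 0.4, -1.5]
grip_width: 0.0254
```

>>> send_rows(
  deltas=[
    {"tx": 0, "ty": 0, "tz": 0, "rx": 0, "ry": 0, "rz": 0},
    {"tx": 0, "ty": 0, "tz": 0, "rx": 0, "ry": 0, "rz": 0},
    {"tx": 0, "ty": 0, "tz": 0, "rx": 0, "ry": 0, "rz": 0},
    {"tx": 0, "ty": 0, "tz": 0, "rx": 0, "ry": 0, "rz": 0},
  ],
  claw=5,
)

```text
time: 9.97
position: [0.6169, 0.1057, 0.1348]
tool_rot: [0.758, 0.653, -0.0, -0.0]
ft_force: [-0.4, -0.3, -0.3]
grip_width: 0.0442
```

>>> send_rows(
  deltas=[
    {"tx": 0, "ty": 0, "tz": -1.5, "rx": 0, "ry": 0, "rz": 0},
    {"tx": 0, "ty": 0, "tz": -4, "rx": 0, "ry": 0, "rz": 0},
    {"tx": 0, "ty": 0, "tz": -7, "rx": 0, "ry": 0, "rz": 0},
    {"tx": 0, "ty": 0, "tz": -10, "rx": 0, "ry": 0, "rz": 0},
    {"tx": 0, "ty": 0, "tz": -12.5, "rx": 0, "ry": 0, "rz": 0},
  ],
)

```text
time: 10.38
position: [0.6173, 0.1057, 0.2618]
tool_rot: [0.758, 0.652, 0.0, 0.0]
ft_force: [1.9, 0.1, 0.3]
grip_width: 0.0501
```

```bash
python3 - <<'E'
from h import *
from plan import *
np.set_printoptions(precision=4,suppress=True)
s=snap('scene'); o=robot.get_obs(); print(o['time'],o['position'],theta(o)[0],o['ft_force'])
cv2.imwrite('pics/s4c.png',cv2.resize(s['color'][180:300,260:420],(800,600),interpolation=cv2.INTER_CUBIC)[:,:,::-1])
# next: above label, grasp yaw -.447
p=o['position']
plan(p,theta(o)[0],[(.57,-.06,.25,-.3),(.5085,-.2235,.22,-.455)])
E
```

```text
10.4333 [0.6203 0.1058 0.2674] -0.14881459651279602 [1.3545 0.4843 3.3087]
{'tx': -17.1, 'ty': -2.5, 'tz': 1.7, 'rz': np.float64(0.15)}
  at [ 0.5703 -0.0596  0.2504] -0.299
{'tx': -17.5, 'ty': -1.1, 'tz': 3.0, 'rz': np.float64(0.16)}
  at [ 0.5082 -0.2236  0.2204] -0.459
```

View pics/s4c.png

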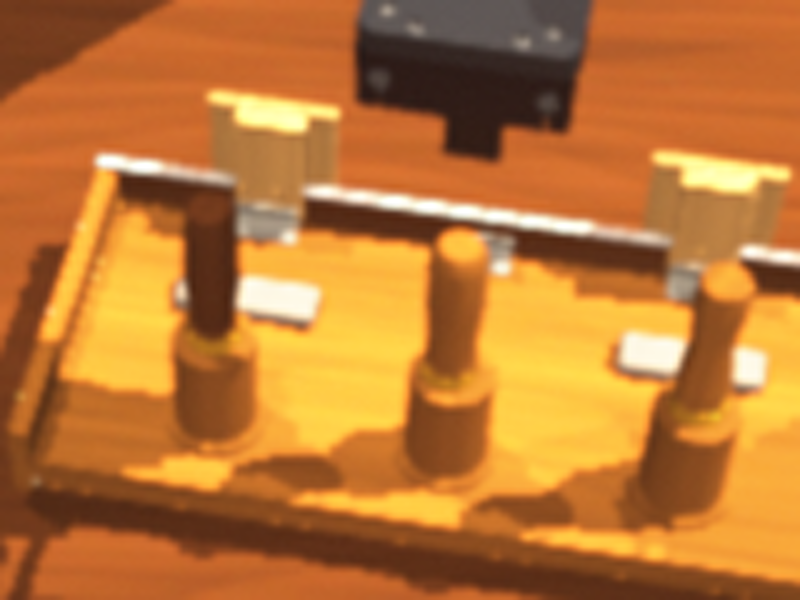

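>>> send_rows(
  deltas=[
    {"tx": -3.4, "ty": -0.5, "tz": 0, "rx": 0, "ry": 0, "rz": 0.03},
    {"tx": -6.8, "ty": -1, "tz": 0, "rx": 0, "ry": 0, "rz": 0.06},
    {"tx": -10.3, "ty": -1.5, "tz": 0, "rx": 0, "ry": 0, "rz": 0.09},
    {"tx": -13.7, "ty": -2, "tz": 0, "rx": 0, "ry": 0, "rz": 0.12},
    {"tx": -17.1, "ty": -2.5, "tz": 0, "rx": 0, "ry": 0, "rz": 0.15},
  ],
)

```text
time: 10.85
position: [0.566, -0.0609, 0.2597]
tool_rot: [0.805, 0.594, -0.0, -0.0]
ft_force: [0.3, 0.2, 0.7]
grip_width: 0.05
```

>>> send_rows(
  deltas=[
    {"tx": -4, "ty": -0.3, "tz": 0.5, "rx": 0, "ry": 0, "rz": 0.04},
    {"tx": -8, "ty": -0.5, "tz": 1, "rx": 0, "ry": 0, "rz": 0.08},
    {"tx": -12, "ty": -0.8, "tz": 1.5, "rx": 0, "ry": 0, "rz": 0.12},
    {"tx": -15.5, "ty": -1, "tz": 2.2, "rx": 0, "ry": 0, "rz": 0.15},
    {"tx": -17.5, "ty": -1.1, "tz": 3, "rx": 0, "ry": 0, "rz": 0.16},
  ],
)

```text
time: 11.27
position: [0.5036, -0.2274, 0.2298]
tool_rot: [0.85, 0.526, -0.0, 0.001]
ft_force: [0.3, -0.0, -0.5]
grip_width: 0.0501
```

>>> send_rows(
  deltas=[
    {"tx": 0, "ty": 0, "tz": 0, "rx": 0, "ry": 0, "rz": 0},
    {"tx": 0, "ty": 0, "tz": 0, "rx": 0, "ry": 0, "rz": 0},
    {"tx": 0, "ty": 0, "tz": 0, "rx": 0, "ry": 0, "rz": 0},
  ],
)

```text
time: 11.52
position: [0.5049, -0.2231, 0.2299]
tool_rot: [0.849, 0.528, 0.0, -0.0]
ft_force: [1.3, -0.0, 0.5]
grip_width: 0.05
```

```bash
python3 - <<'E'
from h import *
from plan import *
np.set_printoptions(precision=4,suppress=True)
o=robot.get_obs(); c=snap('wrist','w5.png'); print(o['time'],o['position'],theta(o)[0],o['ft_force'],o['q'])
P,m,T=wcloud(c,o); x,y,z=P[...,0],P[...,1],P[...,2]
np.savez('w5.npz',P=P,m=m,T=T)
k=m&(abs(z-.070)<.004)&(np.hypot(x-.509,y+.223)<.06); q=P[k]; r=cv2.minAreaRect((q[:,:2]*1000).astype(np.float32)); print(len(q),q.mean(0),r)
E
```

```text
11.5167 [ 0.5049 -0.2231  0.2299] -0.45902024767392935 [ 1.3472 -0.0393  0.5389] [-0.6189  0.4204  1.6086  0.0007  1.113  -0.1602]
870 [ 0.5071 -0.2216  0.0697] ((507.9916076660156, -223.83914184570312), (63.77303695678711, 17.647279739379883), 64.36946868896484)
```

View pics/w5.png

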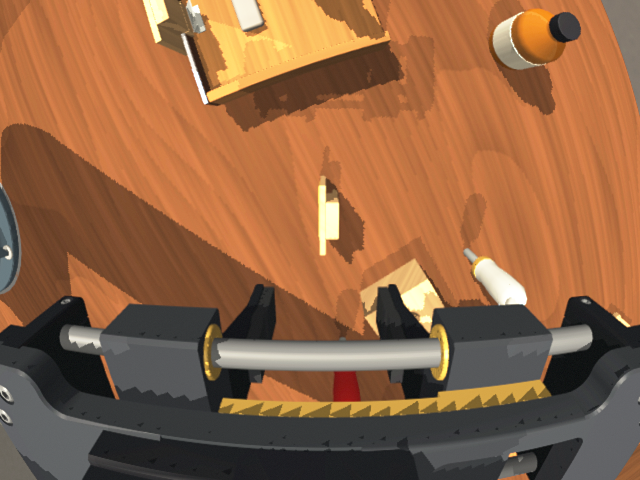

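>>> send_rows(
  deltas=[
    {"tx": 0.1, "ty": 0.3, "tz": 3.5, "rx": 0, "ry": 0, "rz": -0.01},
    {"tx": 0.1, "ty": 0.3, "tz": 7, "rx": 0, "ry": 0, "rz": -0.01},
    {"tx": 0.1, "ty": 0.3, "tz": 10, "rx": 0, "ry": 0, "rz": -0.01},
    {"tx": 0.1, "ty": 0.3, "tz": 12.5, "rx": 0, "ry": 0, "rz": -0.01},
    {"tx": 0.1, "ty": 0.3, "tz": 14, "rx": 0, "ry": 0, "rz": -0.01},
  ],
)

```text
time: 11.98
position: [0.5074, -0.2216, 0.0877]
tool_rot: [0.846, 0.533, -0.001, -0.002]
ft_force: [-0.5, 0.1, -0.3]
grip_width: 0.0499
```

>>> send_rows(
  deltas=[
    {"tx": 0, "ty": 0, "tz": 1.5, "rx": 0, "ry": 0, "rz": 0},
    {"tx": 0, "ty": 0, "tz": 3, "rx": 0, "ry": 0, "rz": 0},
    {"tx": 0, "ty": 0, "tz": 4.5, "rx": 0, "ry": 0, "rz": 0},
    {"tx": 0, "ty": 0, "tz": 5.5, "rx": 0, "ry": 0, "rz": 0},
    {"tx": 0, "ty": 0, "tz": 5.5, "rx": 0, "ry": 0, "rz": 0},
  ],
)

```text
time: 12.4
position: [0.5075, -0.2223, 0.0335]
tool_rot: [0.846, 0.533, -0.001, -0.002]
ft_force: [-0.1, 0.6, -0.2]
grip_width: 0.0501
```

>>> send_rows(
  deltas=[
    {"tx": 0, "ty": 0, "tz": 0, "rx": 0, "ry": 0, "rz": 0},
    {"tx": 0, "ty": 0, "tz": 0, "rx": 0, "ry": 0, "rz": 0},
    {"tx": 0, "ty": 0, "tz": 0, "rx": 0, "ry": 0, "rz": 0},
  ],
)

```text
time: 12.65
position: [0.5087, -0.2243, 0.0361]
tool_rot: [0.847, 0.532, 0.0, 0.001]
ft_force: [-0.9, 0.3, 0.3]
grip_width: 0.05
```

```bash
python3 - <<'E'
from h import *
from plan import *
np.set_printoptions(precision=4,suppress=True)
o=robot.get_obs(); c=snap('wrist','w6.png'); print(o['time'],o['position'],theta(o)[0],o['ft_force'])
P,m,T=wcloud(c,o); z=P[...,2]
k=m&(abs(z-.070)<.004)&(np.hypot(P[...,0]-.508,P[...,1]+.223)<.05)&(abs(T[...,1])<.014); q=T[k]
if len(q): r=cv2.minAreaRect((q[:,:2]*1000).astype(np.float32)); print(len(q),q.mean(0),q.min(0),q.max(0),r)
E
```

```text
12.65 [ 0.5087 -0.2243  0.0361] -0.44853001530619396 [-0.86    0.34    0.2999]
2502 [ 0.0076 -0.0028 -0.0335] [-0.0323 -0.01   -0.0358] [ 0.0324  0.0076 -0.0299] ((-0.0322723388671875, -1.1476564407348633), (64.63043212890625, 17.194242477416992), 0.6824601888656616)
```

View pics/w6.png

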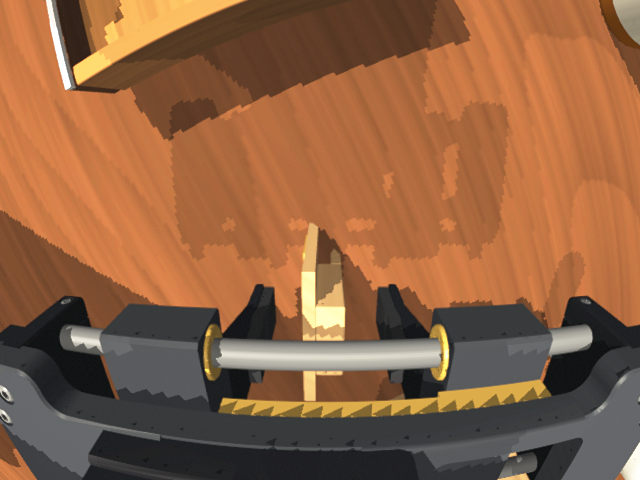

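>>> send_rows(
  deltas=[
    {"tx": 0, "ty": 0, "tz": 0, "rx": 0, "ry": 0, "rz": 0},
    {"tx": 0, "ty": 0, "tz": 0, "rx": 0, "ry": 0, "rz": 0},
    {"tx": 0, "ty": 0, "tz": 0, "rx": 0, "ry": 0, "rz": 0},
    {"tx": 0, "ty": 0, "tz": 0, "rx": 0, "ry": 0, "rz": 0},
    {"tx": 0, "ty": 0, "tz": 0, "rx": 0, "ry": 0, "rz": 0},
  ],
  claw=0,
  squeeze=50,
)

```text
time: 13.12
position: [0.5078, -0.2241, 0.0351]
tool_rot: [0.847, 0.532, 0.0, 0.0]
ft_force: [-0.4, 0.5, -0.0]
grip_width: 0.0245
```

>>> send_rows(
  deltas=[
    {"tx": 0, "ty": 0, "tz": 0, "rx": 0, "ry": 0, "rz": 0},
    {"tx": 0, "ty": 0, "tz": 0, "rx": 0, "ry": 0, "rz": 0},
    {"tx": 0, "ty": 0, "tz": 0, "rx": 0, "ry": 0, "rz": 0},
  ],
)

```text
time: 13.37
position: [0.5079, -0.2241, 0.0351]
tool_rot: [0.847, 0.532, -0.0, 0.0]
ft_force: [-0.3, 1.3, 0.9]
grip_width: 0.0167
```

>>> send_rows(
  deltas=[
    {"tx": 0, "ty": 0, "tz": -1, "rx": 0, "ry": 0, "rz": 0},
    {"tx": 0, "ty": 0, "tz": -3, "rx": 0, "ry": 0, "rz": 0},
    {"tx": 0, "ty": 0, "tz": -5, "rx": 0, "ry": 0, "rz": 0},
    {"tx": 0, "ty": 0, "tz": -7, "rx": 0, "ry": 0, "rz": 0},
    {"tx": 0, "ty": 0, "tz": -8, "rx": 0, "ry": 0, "rz": 0},
  ],
)

```text
time: 13.78
position: [0.5089, -0.2247, 0.1177]
tool_rot: [0.847, 0.532, 0.001, 0.002]
ft_force: [0.8, 0.3, -1.2]
grip_width: 0.0165
```

```bash
python3 - <<'E'
from h import *
from plan import *
np.set_printoptions(precision=4,suppress=True)
o=robot.get_obs(); c=snap('wrist','w7.png'); print(o['time'],o['position'],theta(o)[0],o['ft_force'],o['grip_width'],o['q'])
P,m,T=wcloud(c,o); z=P[...,2]
k=m&(T[...,2]<-.02)&(T[...,2]>-.045)&(abs(T[...,1])<.0105)&(abs(T[...,0])<.05); q=T[k]
if len(q): r=cv2.minAreaRect((q[:,:2]*1000).astype(np.float32)); print(len(q),q.mean(0),q.min(0),q.max(0),r)
ps=-.140; ex=np.array([np.cos(ps),np.sin(ps)]); 
cup=np.array([.6163,.1047]); print('lip from cup',cup-.135*ex)
plan(o['position'],theta(o)[0],[(.46,-.03,.2,-.3),(.4835,.1235,.17,-.140)])
E
```

```text
13.7833 [ 0.5089 -0.2247  0.1177] -0.44888852251522643 [ 0.8205  0.3195 -1.1951] 0.016514455140825786 [-0.6167  0.5806  1.7039  0.      0.8534 -0.1678]
3373 [ 0.0095 -0.0014 -0.0333] [-0.0324 -0.0104 -0.045 ] [ 0.033   0.0105 -0.02  ] ((-0.1503429412841797, -0.9363222122192383), (64.83769989013672, 20.916826248168945), 5.382631778717041)
lip from cup [0.4826 0.1235]
{'tx': 7.7, 'ty': -6.4, 'tz': -4.1, 'rz': np.float64(-0.07)}
{'tx': 8.2, 'ty': -5.9, 'tz': -4.1, 'rz': np.float64(-0.08)}
  at [ 0.4601 -0.0295  0.1997] -0.299
{'tx': 15.3, 'ty': -2.3, 'tz': 3.0, 'rz': np.float64(-0.16)}
  at [0.4832 0.1235 0.1697] -0.139
```

View pics/w7.png

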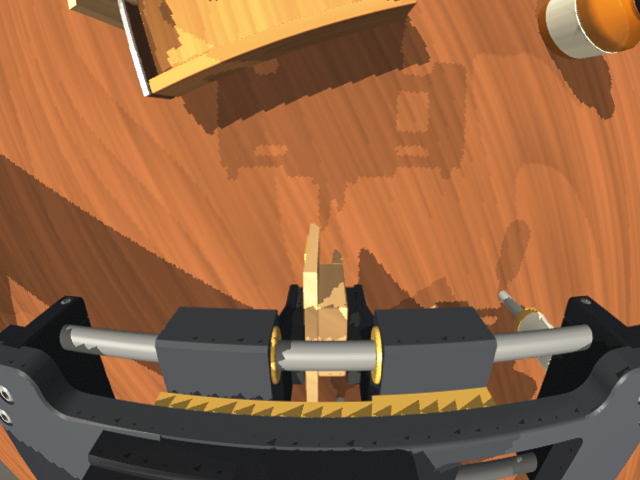

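>>> send_rows(
  deltas=[
    {"tx": 1.5, "ty": -1.3, "tz": -0.8, "rx": 0, "ry": 0, "rz": -0.01},
    {"tx": 3.1, "ty": -2.6, "tz": -1.6, "rx": 0, "ry": 0, "rz": -0.03},
    {"tx": 4.6, "ty": -3.8, "tz": -2.5, "rx": 0, "ry": 0, "rz": -0.04},
    {"tx": 6.2, "ty": -5.1, "tz": -3.3, "rx": 0, "ry": 0, "rz": -0.06},
    {"tx": 7.7, "ty": -6.4, "tz": -4.1, "rx": 0, "ry": 0, "rz": -0.07},
  ],
)

```text
time: 14.25
position: [0.4828, -0.1258, 0.1559]
tool_rot: [0.828, 0.561, -0.0, -0.001]
ft_force: [0.3, 0.5, -1.2]
grip_width: 0.0169
```

>>> send_rows(
  deltas=[
    {"tx": 1.6, "ty": -1.2, "tz": -0.8, "rx": 0, "ry": 0, "rz": -0.02},
    {"tx": 3.3, "ty": -2.4, "tz": -1.6, "rx": 0, "ry": 0, "rz": -0.03},
    {"tx": 4.9, "ty": -3.5, "tz": -2.5, "rx": 0, "ry": 0, "rz": -0.05},
    {"tx": 6.6, "ty": -4.7, "tz": -3.3, "rx": 0, "ry": 0, "rz": -0.06},
    {"tx": 8.2, "ty": -5.9, "tz": -4.1, "rx": 0, "ry": 0, "rz": -0.08},
  ],
)

```text
time: 14.67
position: [0.4583, -0.0278, 0.1969]
tool_rot: [0.804, 0.594, -0.0, -0.001]
ft_force: [-0.1, 0.9, -0.9]
grip_width: 0.0164
```

>>> send_rows(
  deltas=[
    {"tx": 3.5, "ty": -0.5, "tz": 0, "rx": 0, "ry": 0, "rz": -0.04},
    {"tx": 7, "ty": -1.1, "tz": 0, "rx": 0, "ry": 0, "rz": -0.08},
    {"tx": 10.5, "ty": -1.6, "tz": 1, "rx": 0, "ry": 0, "rz": -0.12},
    {"tx": 13.5, "ty": -2, "tz": 2, "rx": 0, "ry": 0, "rz": -0.15},
    {"tx": 15.3, "ty": -2.3, "tz": 3, "rx": 0, "ry": 0, "rz": -0.16},
  ],
)

```text
time: 15.08
position: [0.4822, 0.1269, 0.1665]
tool_rot: [0.753, 0.657, 0.0, -0.0]
ft_force: [-0.3, 0.3, -0.3]
grip_width: 0.0165
```

>>> send_rows(
  deltas=[
    {"tx": 0, "ty": 0, "tz": 0, "rx": 0, "ry": 0, "rz": 0},
    {"tx": 0, "ty": 0, "tz": 0, "rx": 0, "ry": 0, "rz": 0},
    {"tx": 0, "ty": 0, "tz": 0, "rx": 0, "ry": 0, "rz": 0},
  ],
)

```text
time: 15.33
position: [0.4819, 0.1236, 0.1668]
tool_rot: [0.754, 0.656, -0.001, -0.0]
ft_force: [-0.5, -0.2, -0.6]
grip_width: 0.0163
```

```bash
cat > meas.py <<'E'
from h import *
from plan import *
import sys,pickle
np.set_printoptions(precision=4,suppress=True)
tag=sys.argv[1]
o=robot.get_obs(); c=snap('wrist',tag+'.png'); print(o['time'],o['position'],theta(o)[0],o['ft_force'],o['grip_width'])
s=snap('scene'); t=snap('top')
pickle.dump((o,c,s,t),open(tag+'.pkl','wb'))
cv2.imwrite('pics/'+tag+'s.png',cv2.resize(s['color'][180:270,290:430],(800,514),interpolation=cv2.INTER_CUBIC)[:,:,::-1])
cv2.imwrite('pics/'+tag+'t.png',cv2.resize(t['color'][230:350,180:380],(800,480),interpolation=cv2.INTER_CUBIC)[:,:,::-1])
for cam,cc in(('wrist',c),('scene',s),('top',t)):
  for n,h in(('free_lip_top',.059),('clip_spring',.037)):
    for r in robot.tip_of(n,cam)[:2]:
        print(cam,n,r['p'],r['xy'],wz(c,o,r['xy'],h) if cam=='wrist' else atz(cc,*r['xy'],h))
E
python3 meas.py w8
```

```text
15.3333 [0.4819 0.1236 0.1668] -0.1389068113849369 [-0.5127 -0.2465 -0.5681] 0.016336098329351744
wrist free_lip_top 0.55 [326.4, 242.6] [0.482  0.1207 0.059 ]
wrist clip_spring 0.66 [339.0, 230.5] [0.4927 0.1225 0.037 ]
scene free_lip_top 0.55 [359.1, 223.0] [0.4822 0.1288 0.059 ]
scene clip_spring 0.58 [360.7, 229.9] [0.4851 0.1345 0.037 ]
scene clip_spring 0.36 [495.3, 255.9] [0.5517 0.46   0.037 ]
```

View pics/w8.png

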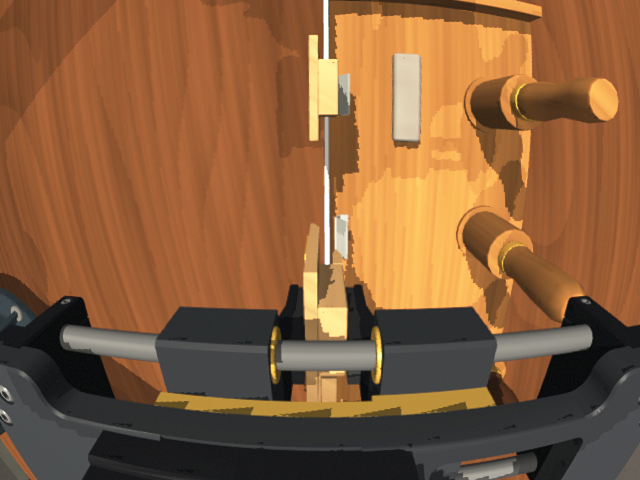

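View pics/w8s.png

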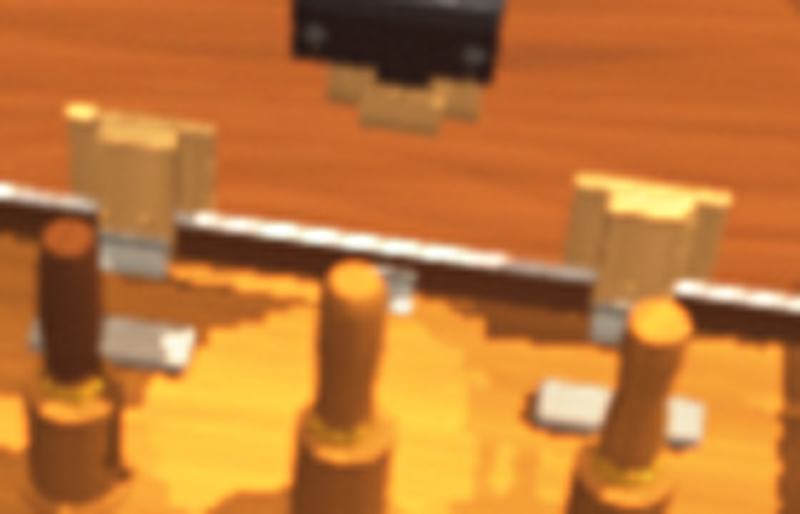

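```bash
cat > an.py <<'E'
from h import *
from plan import *
import pickle
np.set_printoptions(precision=4,suppress=True)
o,c,s,t=pickle.load(open('w8.pkl','rb'))
P,m,T=wcloud(c,o); v,u=np.mgrid[0:480,0:640]; z=P[...,2]
hsv=cv2.cvtColor(c['color'],cv2.COLOR_RGB2HSV)
wh=(hsv[...,1]<70)&(hsv[...,2]>120)
k=m&wh&(abs(z-.059)<.006)&(u>310)&(u<340)&(v<280); q=T[k]; print('lip tool',len(q),np.median(q,0),'fit',np.polyfit(q[:,0],q[:,1],1),np.percentile(q[:,1],[2,98]))
for lo,hi in((.02,.06),(.06,.1),(.1,.2)):
    a=q[(q[:,0]>lo)&(q[:,0]<hi)]; 
    if len(a): print(lo,len(a),np.median(a,0),np.percentile(a[:,1],[5,95]))
# held label top
k=m&(T[...,2]<-.030)&(T[...,2]>-.040)&(abs(T[...,1])<.012)&(abs(T[...,0])<.05)&(u>295)&(u<350); q=T[k]
print('held top',len(q),q.min(0),q.max(0)); 
# its visible front part (x>.012): face board x .018-.032
a=q[(q[:,0]>.02)]; print('face board T y',np.percentile(a[:,1],[2,98]),'expect -8.5..-3.5')
# fixed label L top
k=m&(abs(z-.107)<.006)&(u>300)&(u<345)&(v<150); q=T[k]; print('fixedL',len(q),q.min(0),q.max(0),cv2.minAreaRect((q[:,:2]*1000).astype(np.float32)))
# clip
k=m&wh&(u>330)&(u<355)&(v>200)&(v<270)&(z<.064)&(z>.02); q=T[k]; print('clip',len(q),q.min(0),q.max(0),np.median(q,0))
# top0
cc,tt=pickle.load(open('ct.pkl','rb'))
for nm,C in(('scene',cc),('top',tt)):
    Z=C['z_map'];K=C['intrinsics'];Q=np.stack([(u-K[0,2])/K[0,0]*Z,(v-K[1,2])/K[1,1]*Z,Z],-1);Q=(Q-C['t'])@C['R']
    ps=-.14;ex=np.array([np.cos(ps),np.sin(ps)]);ey=np.array([-ex[1],ex[0]])
    a=(Q[...,:2]-[.4826,.1235])@ex;b=(Q[...,:2]-[.4826,.1235])@ey
    h=cv2.cvtColor(C['color'],cv2.COLOR_RGB2HSV)
    for n,b0 in(('R',-.11),('L',.11)):
        k=(Z>0)&(abs(b-b0)<.045)&(abs(a)<.03)&(abs(Q[...,2]-.107)<.005); q=np.c_[a[k],b[k]]*1000; r=cv2.minAreaRect(q.astype(np.float32)); print(nm,n,len(q),q.mean(0),np.round(r[0],1),np.round(r[1],1),r[2])
    k=(Z>0)&(h[...,1]<80)&(h[...,2]>110)&(abs(b)<.03)&(a>.003)&(a<.025)&(Q[...,2]>.02); q=np.c_[a[k],b[k],Q[...,2][k]]*1000; print(nm,'clip',len(q),q.min(0),q.max(0))
    k=(Z>0)&(abs(b)<.06)&(abs(a)<.012)&(abs(Q[...,2]-.059)<.004); q=np.c_[a[k],b[k]]*1000; print(nm,'lip',len(q),np.polyfit(q[:,1],q[:,0],1),np.percentile(q[:,0],[5,95]))
E
python3 an.py
```

```text
lip tool 1010 [0.0667 0.0004 0.1082] fit [-0.0031  0.0006] [-0.0017  0.0019]
0.02 259 [0.0399 0.0004 0.1083] [-0.0011  0.0018]
0.06 198 [0.0772 0.0004 0.1083] [-0.0011  0.0018]
0.1 345 [0.1576 0.0004 0.1081] [-0.0017  0.0019]
held top 2720 [-0.0323 -0.012  -0.0399] [ 0.0327  0.0095 -0.03  ]
face board T y [-0.0082 -0.0036] expect -8.5..-3.5
fixedL 2080 [ 0.0765 -0.0097  0.0575] [0.1406 0.0074 0.065 ] ((108.53742980957031, -1.1509380340576172), (17.085935592651367, 64.0760269165039), 89.98758697509766)
clip 502 [-0.0203  0.0075  0.1071] [0.0142 0.0181 0.1333] [0.0011 0.0126 0.1163]
scene R 141 [  -0.1251 -109.5942] [   0.2 -110.1] [20.6 64.1] 1.440372109413147
scene L 142 [ -1.7698 110.4195] [ -1.1 110.2] [22.7 63.5] 1.8208390474319458
scene clip 70 [  3.3745 -19.7432  35.9663] [16.6015 13.4489 64.0663]
scene lip 119 [-0.0118  1.2794] [-1.5589  3.8516]
top R 150 [  -0.4705 -111.5574] [   1.1 -111.4] [17.3 61.7] 0.6256158351898193
top L 139 [ -1.7639 107.4167] [ -0.4 107.4] [16.8 63.2] 0.6089632511138916
top clip 73 [  3.1065 -28.2622  33.4173] [17.2535 24.6046 66.9911]
top lip 76 [-0.0034  1.9498] [-0.0723  3.7209]
```

View pics/w8t.png

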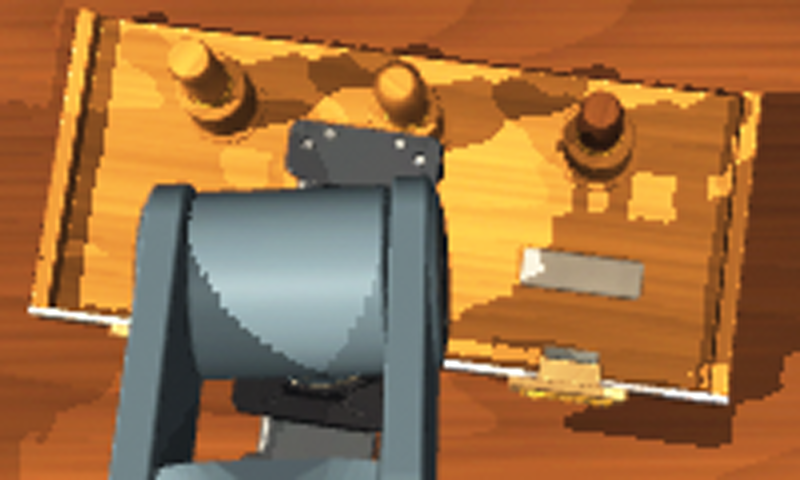

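```bash
python3 - <<'E'
import numpy as np,cv2
np.set_printoptions(precision=4,suppress=True)
d=np.load('w2.npz');P,m,col=d['P'],d['m'],d['col']
ps=-.14;ex=np.array([np.cos(ps),np.sin(ps)]);ey=np.array([-ex[1],ex[0]])
a=(P[...,:2]-[.4826,.1235])@ex*1000;b=(P[...,:2]-[.4826,.1235])@ey*1000;z=P[...,2]*1000
h=cv2.cvtColor(col,cv2.COLOR_RGB2HSV)
k=m&(h[...,1]<80)&(abs(b)<35)&(a>5)&(a<22)&(z>25)&(z<70)
q=np.c_[a[k],b[k],z[k]];print(len(q),q.min(0),q.max(0),np.percentile(q[:,1],[1,5,50,95,99]))
for rz in range(30,66,5):
    s=q[abs(q[:,2]-rz)<2.5]
    if len(s): print(rz,len(s),s.min(0),s.max(0))
for b0 in(110,-110):
  k=m&(abs(b-b0)<45)&(abs(a)<30)&(abs(z-107)<5); q=np.c_[a[k],b[k]]; 
  if len(q)>5: print(b0,len(q),cv2.minAreaRect(q.astype(np.float32)))
# cups' tools L
k=m&(abs(b-110)<30)&(abs(a-135)<30)&(abs(z-95)<4); q=np.c_[a[k],b[k]]; print(cv2.minAreaRect(q.astype(np.float32)))
# white plates bounds
E
python3 - <<'E'
import pickle,cv2
o,c,s,t=pickle.load(open('w8.pkl','rb'))
cv2.imwrite('pics/w8z.png',cv2.resize(c['color'][195:345,270:390],(640,800)[::1],interpolation=cv2.INTER_CUBIC)[:600,:,::-1])
E
```

```text
263 [  6.078  -16.4444  33.6266] [17.89   13.6494 60.1374] [-15.3479 -13.9973  -0.2311  12.7934  13.4802]
35 133 [  9.5002 -15.3488  33.6266] [17.4539 13.6472 37.4402]
40 28 [  7.5664 -12.1116  37.53  ] [17.89   13.6494 40.9169]
45 23 [  6.078  -15.3259  43.6466] [ 8.7816 12.8128 47.3756]
50 23 [  8.2825 -16.4444  47.6234] [11.015  13.3208 52.4351]
55 30 [ 10.8466 -15.3149  52.5237] [15.086  13.2679 57.4661]
60 26 [ 13.6076 -15.9892  57.5349] [15.9893 12.619  60.1374]
110 741 ((-1.8809289932250977, 108.95004272460938), (18.471759796142578, 62.72530746459961), 0.29785823822021484)
-110 253 ((-0.8710803985595703, -93.4144515991211), (18.5206298828125, 29.03396224975586), 0.9638902544975281)
((134.42710876464844, 108.24707794189453), (37.23043441772461, 38.01127243041992), 86.13241577148438)
```

View pics/w8z.png

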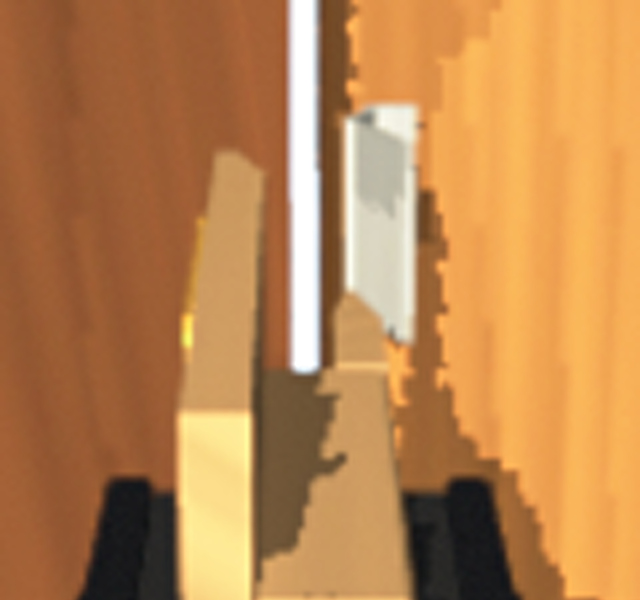

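>>> send_rows(
  deltas=[
    {"tx": -0.1, "ty": 0, "tz": 2, "rx": 0, "ry": 0, "rz": 0},
    {"tx": -0.1, "ty": 0, "tz": 4, "rx": 0, "ry": 0, "rz": 0},
    {"tx": -0.1, "ty": 0, "tz": 5.5, "rx": 0, "ry": 0, "rz": 0},
    {"tx": -0.1, "ty": 0, "tz": 6.3, "rx": 0, "ry": 0, "rz": 0},
    {"tx": -0.1, "ty": 0, "tz": 6.3, "rx": 0, "ry": 0, "rz": 0},
  ],
)

```text
time: 16.2
position: [0.481, 0.1229, 0.1026]
tool_rot: [0.755, 0.656, -0.001, -0.001]
ft_force: [0.5, 0.1, -1.8]
grip_width: 0.0167
```

>>> send_rows(
  deltas=[
    {"tx": 0, "ty": 0, "tz": 0, "rx": 0, "ry": 0, "rz": 0},
    {"tx": 0, "ty": 0, "tz": 0, "rx": 0, "ry": 0, "rz": 0},
    {"tx": 0, "ty": 0, "tz": 0, "rx": 0, "ry": 0, "rz": 0},
  ],
)

```text
time: 16.45
position: [0.4829, 0.1231, 0.105]
tool_rot: [0.754, 0.656, 0.001, 0.001]
ft_force: [-0.7, 0.3, -0.6]
grip_width: 0.0166
```

```bash
python3 meas.py w9; python3 - <<'E'
import sys
src=open('an.py').read().split('# top0')[0].replace('w8','w9'); exec(src)
cv2.imwrite('pics/w9z.png',cv2.resize(c['color'][195:345,250:400],(600,600),interpolation=cv2.INTER_CUBIC)[:,:,::-1])
E
```

```text
16.45 [0.4829 0.1231 0.105 ] -0.13889458359517096 [-0.7251  0.3108 -0.6419] 0.01657588468612841
wrist clip_spring 0.96 [337.1, 260.1] [0.4903 0.1201 0.037 ]
wrist clip_spring 0.37 [324.6, 303.0] [0.4777 0.0897 0.037 ]
scene clip_spring 0.36 [359.4, 233.6] [0.4981 0.1311 0.037 ]
lip tool 1089 [ 0.0585 -0.0008  0.0463] fit [-0.0037 -0.0005] [-0.0025  0.0009]
0.02 405 [ 0.0402 -0.0003  0.0465] [-0.0021  0.0008]
0.06 323 [ 0.0765 -0.0008  0.0462] [-0.0025  0.0003]
0.1 208 [ 0.1481 -0.0008  0.0462] [-0.0024  0.0003]
held top 2696 [-0.0329 -0.0119 -0.0399] [ 0.0328  0.0094 -0.03  ]
face board T y [-0.0082 -0.0036] expect -8.5..-3.5
fixedL 3809 [ 0.0767 -0.0105 -0.0045] [0.1411 0.0062 0.0025] ((108.89897918701172, -2.149958610534668), (64.36870574951172, 16.713943481445312), 0.07386397570371628)
clip 313 [0.0003 0.0059 0.0456] [0.0143 0.0161 0.0701] [0.0109 0.0118 0.0553]
```

View pics/w9z.png

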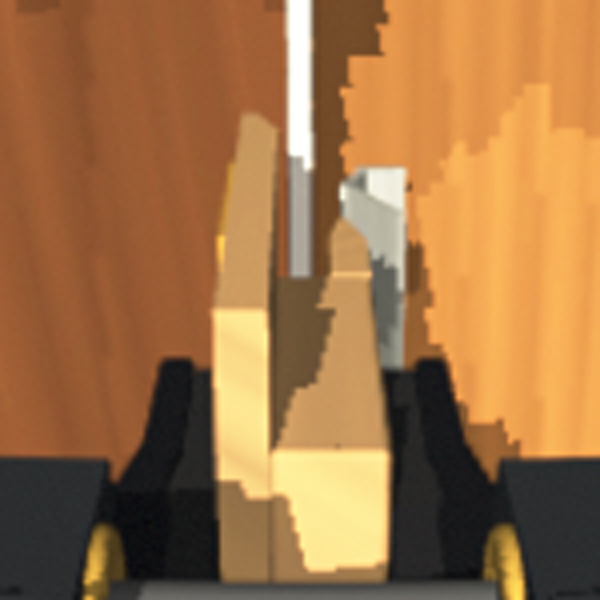

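View pics/w9s.png

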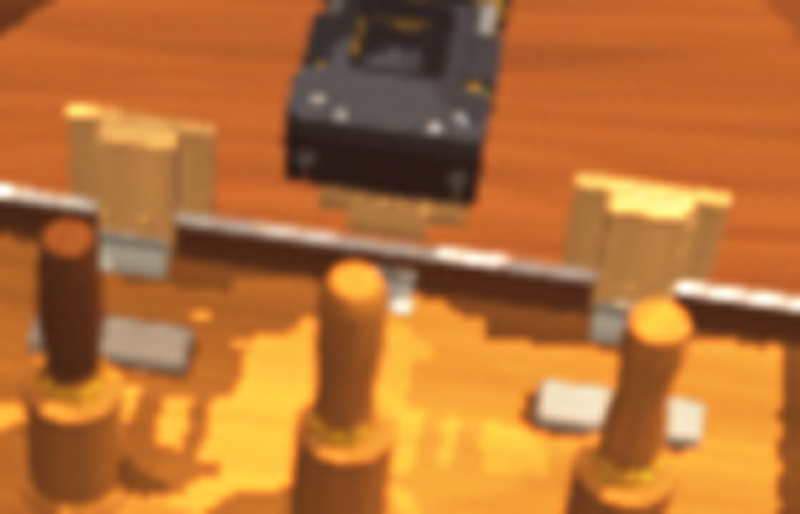

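>>> send_rows(
  deltas=[
    {"tx": -0.1, "ty": -0.1, "tz": 0.4, "rx": 0, "ry": 0, "rz": 0},
    {"tx": -0.1, "ty": -0.1, "tz": 0.8, "rx": 0, "ry": 0, "rz": 0},
    {"tx": -0.1, "ty": -0.1, "tz": 1.2, "rx": 0, "ry": 0, "rz": 0},
    {"tx": -0.1, "ty": -0.1, "tz": 1.6, "rx": 0, "ry": 0, "rz": 0},
    {"tx": -0.1, "ty": -0.1, "tz": 1.8, "rx": 0, "ry": 0, "rz": 0},
  ],
)

```text
time: 17.32
position: [0.4807, 0.1222, 0.0852]
tool_rot: [0.755, 0.656, -0.0, -0.0]
ft_force: [0.1, 0.5, -0.3]
grip_width: 0.0166
```

```bash
python3 meas.py w10; python3 - <<'E'
src=open('an.py').read().split('# top0')[0].replace('w8','w10'); exec(src)
cv2.imwrite('pics/w10z.png',cv2.resize(c['color'][195:345,250:400],(600,600),interpolation=cv2.INTER_CUBIC)[:,:,::-1])
E
```

```text
17.3167 [0.4807 0.1222 0.0852] -0.13901547950349039 [ 0.1216  0.472  -0.2585] 0.0165796989180989
wrist clip_spring 0.82 [345.9, 266.7] [0.493  0.1216 0.037 ]
scene free_lip_top 0.56 [360.1, 224.1] [0.4858 0.1313 0.059 ]
scene clip_spring 0.64 [361.2, 219.9] [0.4493 0.1361 0.037 ]
scene clip_spring 0.57 [357.4, 231.3] [0.4904 0.1261 0.037 ]
lip tool 1096 [0.0574 0.0017 0.0265] fit [-0.0036  0.0018] [0.0002 0.0034]
0.02 489 [0.0402 0.0018 0.0264] [0.0002 0.0034]
0.06 386 [0.0768 0.0015 0.0264] [0.0002 0.0028]
0.1 132 [0.1464 0.0013 0.0265] [-0.0002  0.0028]
held top 2723 [-0.0321 -0.012  -0.04  ] [ 0.0329  0.0095 -0.03  ]
face board T y [-0.0082 -0.0036] expect -8.5..-3.5
fixedL 4484 [ 0.0781 -0.0088 -0.0251] [ 0.1353  0.007  -0.0163] ((106.67815399169922, -0.8963255882263184), (15.791083335876465, 57.18498992919922), 89.92376708984375)
clip 368 [0.0058 0.0028 0.0253] [0.0463 0.0172 0.0506] [0.0138 0.0122 0.0325]
```

View pics/w10z.png

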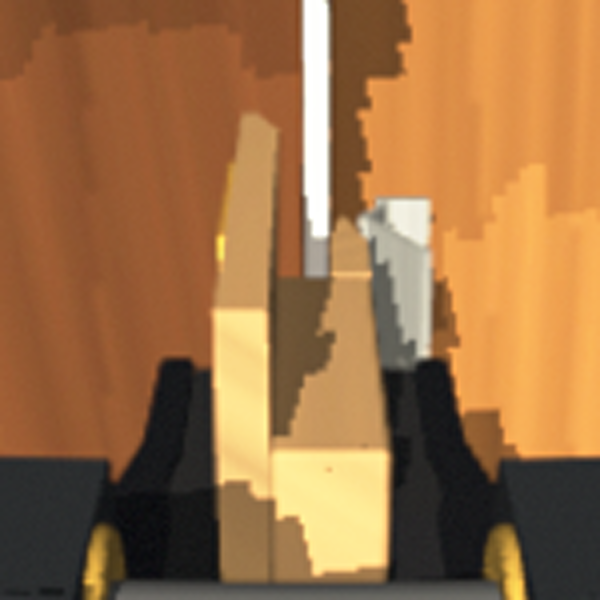

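>>> send_rows(
  deltas=[
    {"tx": 0, "ty": 0.1, "tz": 0, "rx": 0, "ry": 0, "rz": 0},
    {"tx": 0, "ty": 0.1, "tz": 0, "rx": 0, "ry": 0, "rz": 0},
    {"tx": 0, "ty": 0.1, "tz": 0, "rx": 0, "ry": 0, "rz": 0},
  ],
)

```text
time: 18.02
position: [0.4822, 0.1221, 0.0861]
tool_rot: [0.755, 0.656, 0.0, 0.0]
ft_force: [-0.1, 0.5, -0.3]
grip_width: 0.0166
```

```bash
python3 meas.py w11 | head -1; python3 - <<'E'
src=open('an.py').read().split('# top0')[0].replace('w8','w11'); exec(src)
print(o['q'],theta(o)[1][:,2])
# label L via top edges in x
k=m&(abs(z-.107)<.006)&(T[...,0]>.06)&(T[...,0]<.16)&(abs(T[...,1])<.015); q=T[k]; print(np.percentile(q,[0.5,50,99.5],axis=0))
E
```

```text
18.0167 [0.4822 0.1221 0.0861] -0.13899199835581122 [-0.1288  0.4505 -0.2888] 0.016565390116369573
lip tool 1087 [ 0.0609 -0.0002  0.0274] fit [-0.0016  0.    ] [-0.0018  0.0013]
0.02 441 [0.0404 0.0002 0.0274] [-0.0014  0.0013]
0.06 414 [ 0.0772 -0.0003  0.0275] [-0.0018  0.0013]
0.1 140 [ 0.1462 -0.0002  0.0274] [-0.0017  0.0013]
held top 2708 [-0.0325 -0.012  -0.04  ] [ 0.0326  0.0094 -0.03  ]
face board T y [-0.0082 -0.0036] expect -8.5..-3.5
fixedL 4355 [ 0.078  -0.0093 -0.0234] [ 0.1362  0.0066 -0.015 ] ((107.11767578125, -1.3383512496948242), (58.16006851196289, 15.884805679321289), 0.07617353647947311)
clip 291 [0.0062 0.0066 0.0266] [0.0157 0.0173 0.0517] [0.0127 0.013  0.0366]
[ 0.0229  0.5804  1.8686 -0.      0.6922  0.1619] [ 0.0003 -0.     -1.    ]
[[ 0.0785 -0.0103 -0.0225]
 [ 0.1082 -0.0035 -0.0207]
 [ 0.1344  0.0065 -0.0182]]
```

>>> send_rows(
  deltas=[
    {"tx": 0, "ty": 0, "tz": 0.2, "rx": 0, "ry": 0, "rz": 0},
    {"tx": 0, "ty": 0, "tz": 0.4, "rx": 0, "ry": 0, "rz": 0},
    {"tx": 0, "ty": 0, "tz": 0.6, "rx": 0, "ry": 0, "rz": 0},
    {"tx": 0, "ty": 0, "tz": 0.8, "rx": 0, "ry": 0, "rz": 0},
    {"tx": 0, "ty": 0, "tz": 0.9, "rx": 0, "ry": 0, "rz": 0},
  ],
)

```text
time: 18.88
position: [0.4816, 0.1221, 0.0766]
tool_rot: [0.755, 0.656, -0.0, -0.0]
ft_force: [-1.5, -0.3, 0.6]
grip_width: 0.0166
```

>>> send_rows(
  deltas=[
    {"tx": 0, "ty": 0, "tz": 0.1, "rx": 0, "ry": 0, "rz": 0},
    {"tx": 0, "ty": 0, "tz": 0.2, "rx": 0, "ry": 0, "rz": 0},
    {"tx": 0, "ty": 0, "tz": 0.3, "rx": 0, "ry": 0, "rz": 0},
    {"tx": 0, "ty": 0, "tz": 0.4, "rx": 0, "ry": 0, "rz": 0},
    {"tx": 0, "ty": 0, "tz": 0.5, "rx": 0, "ry": 0, "rz": 0},
  ],
)

```text
time: 19.3
position: [0.4812, 0.1222, 0.0726]
tool_rot: [0.754, 0.656, -0.001, -0.0]
ft_force: [-4.1, 0.3, 8.3]
grip_width: 0.0169
```

>>> send_rows(
  deltas=[
    {"tx": 0, "ty": 0, "tz": 0.1, "rx": 0, "ry": 0, "rz": 0},
    {"tx": 0, "ty": 0, "tz": 0.2, "rx": 0, "ry": 0, "rz": 0},
    {"tx": 0, "ty": 0, "tz": 0.2, "rx": 0, "ry": 0, "rz": 0},
  ],
)

```text
time: 19.55
position: [0.4812, 0.1222, 0.0719]
tool_rot: [0.754, 0.656, -0.0, -0.0]
ft_force: [-4.8, -0.0, 18.5]
grip_width: 0.0167
```

>>> send_rows(
  deltas=[
    {"tx": 0, "ty": 0, "tz": 0.1, "rx": 0, "ry": 0, "rz": 0},
    {"tx": 0, "ty": 0, "tz": 0.2, "rx": 0, "ry": 0, "rz": 0},
    {"tx": 0, "ty": 0, "tz": 0.2, "rx": 0, "ry": 0, "rz": 0},
  ],
  squeeze=60,
)

```text
time: 19.8
position: [0.4812, 0.1222, 0.0718]
tool_rot: [0.754, 0.657, -0.0, 0.0]
ft_force: [-8.2, -0.3, 33.1]
grip_width: 0.0165
```

```bash
python3 meas.py w12 | head -1; python3 - <<'E'
src=open('an.py').read().split('# top0')[0].replace('w8','w12'); exec(src)
k=m&(abs(z-.107)<.006)&(T[...,0]>.06)&(T[...,0]<.16)&(abs(T[...,1])<.015); q=P[k]; print('fixed top z',np.percentile(q[:,2],[5,50,95]),np.percentile(T[k],[0.5,50,99.5],axis=0))
k=m&(T[...,2]<-.026)&(T[...,2]>-.045)&(abs(T[...,1])<.009)&(abs(T[...,0])<.035)&(u>295)&(u<350); print('held top z',np.percentile(P[k][:,2],[5,50,95]))
cv2.imwrite('pics/w12z.png',cv2.resize(c['color'][95:345,230:420],(608,800),interpolation=cv2.INTER_CUBIC)[150:750,:,::-1])
E
```

```text
19.8 [0.4812 0.1222 0.0718] -0.13831735083187993 [-8.193  -0.2896 33.0863] 0.016451870442183297
lip tool 1183 [0.057  0.0012 0.0129] fit [-0.0014  0.0012] [-0.0008  0.0027]
0.02 592 [0.0411 0.0012 0.0129] [-0.0008  0.0026]
0.06 486 [0.0765 0.0011 0.0129] [-0.0003  0.0026]
0.1 62 [0.1444 0.0007 0.0128] [-0.0007  0.0021]
held top 2722 [-0.0318 -0.0119 -0.04  ] [ 0.0325  0.0094 -0.03  ]
face board T y [-0.0082 -0.0036] expect -8.5..-3.5
fixedL 4826 [ 0.0781 -0.0084 -0.0375] [ 0.1301  0.0063 -0.0295] ((104.08889770507812, -1.043954849243164), (52.03251647949219, 14.662858009338379), 0.006593621335923672)
clip 255 [0.0088 0.0026 0.0116] [0.0487 0.0162 0.0369] [0.0144 0.0119 0.0229]
fixed top z [0.1057 0.1069 0.108 ] [[ 0.0787 -0.0092 -0.0368]
 [ 0.1074 -0.0022 -0.0351]
 [ 0.1292  0.0076 -0.033 ]]
held top z [0.101  0.1065 0.1077]
```

View pics/w12z.png

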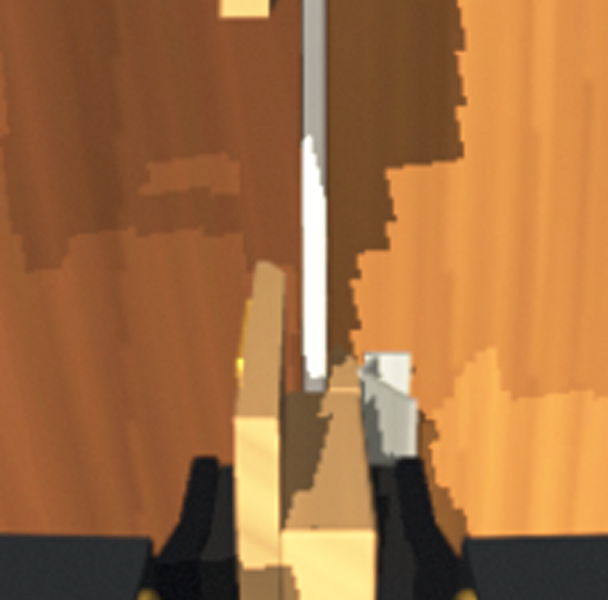

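View pics/w12s.png

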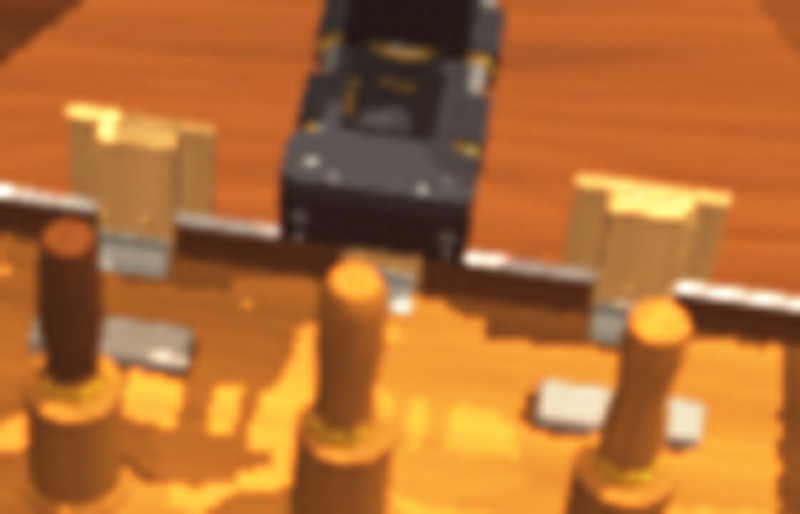

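>>> send_rows(
  deltas=[
    {"tx": 0, "ty": 0, "tz": -0.1, "rx": 0, "ry": 0, "rz": 0},
    {"tx": 0, "ty": 0, "tz": -0.1, "rx": 0, "ry": 0, "rz": 0},
    {"tx": 0, "ty": 0, "tz": -0.1, "rx": 0, "ry": 0, "rz": 0},
    {"tx": 0, "ty": 0, "tz": -0.1, "rx": 0, "ry": 0, "rz": 0},
    {"tx": 0, "ty": 0, "tz": -0.1, "rx": 0, "ry": 0, "rz": 0},
  ],
)

```text
time: 20.67
position: [0.4812, 0.1222, 0.0718]
tool_rot: [0.754, 0.657, -0.0, -0.0]
ft_force: [-5.2, 0.1, 25.4]
grip_width: 0.0164
```

>>> send_rows(
  deltas=[
    {"tx": 0, "ty": 0, "tz": 0, "rx": 0, "ry": 0, "rz": 0},
    {"tx": 0, "ty": 0, "tz": 0, "rx": 0, "ry": 0, "rz": 0},
    {"tx": 0, "ty": 0, "tz": 0, "rx": 0, "ry": 0, "rz": 0},
    {"tx": 0, "ty": 0, "tz": 0, "rx": 0, "ry": 0, "rz": 0},
    {"tx": 0, "ty": 0, "tz": 0, "rx": 0, "ry": 0, "rz": 0},
  ],
)

```text
time: 21.08
position: [0.4812, 0.1222, 0.0718]
tool_rot: [0.754, 0.657, -0.0, -0.0]
ft_force: [-6.5, 0.5, 25.2]
grip_width: 0.0164
```

```bash
python3 meas.py w13; 
```

```text
21.0833 [0.4812 0.1222 0.0718] -0.13832595832538522 [-6.4581  0.5367 25.2042] 0.016440118297473147
wrist clip_spring 0.62 [347.4, 279.3] [0.4935 0.1192 0.037 ]
scene free_lip_top 0.8 [362.3, 224.3] [0.4862 0.1368 0.059 ]
scene clip_spring 0.59 [356.9, 220.5] [0.4522 0.1249 0.037 ]
scene clip_spring 0.55 [358.3, 232.1] [0.4931 0.1283 0.037 ]
```

View pics/w13t.png

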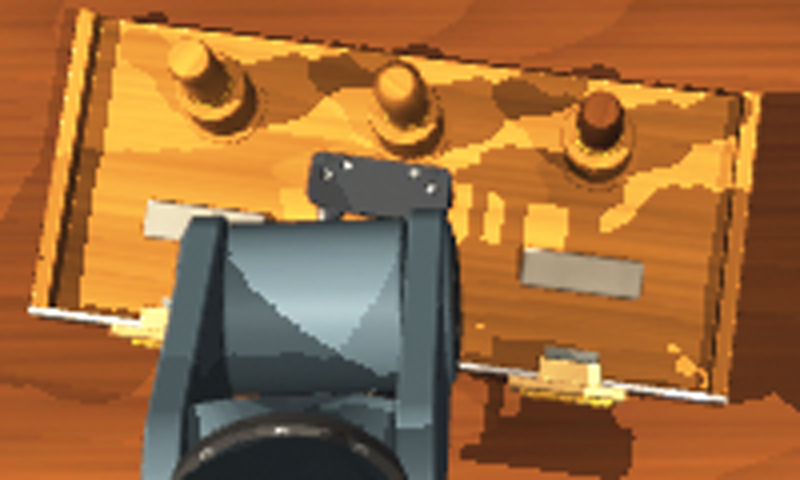

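```bash
python3 - <<'E'
from rig import robot
print(robot.hand_in()); o=robot.get_obs(); print(o['time'],o['position'],o['ft_force'],o['grip_width'])
E
```

```text
the job is handed in; nothing more can be done
None
the job is handed in; nothing more can be done
```

I put the gouge in the shelf's empty cup and let go of it. I then pushed the label holder home over the lip, card outward. I handed the job in at about 21 s, still gripping the holder and pressing it down.

- **Gouge:** I took the brown one out of the bench block, not the red or white look-alikes. With its collar on the rim the contact force was about 10 N before I released it. Later pictures show it upright in its cup and clear of the gripper.
- **Label holder seating:** Pushing further raised the force but moved it no lower. The last TCP height was 71.8 mm, against about 72 mm expected. Its top measured about 106.5 mm, against 106.9 mm on the neighbouring fixed holder.
- **Pressing:** The downward push held steady at about 25 N with the squeeze set to 60 N. A side force of about 6 N along −x stayed on, which I put down to the spring clip pressing the tongue against the lip.
- **Centring:** The wrist camera put the holder within about 0.5 mm of the clip's centre, and about 1 mm in front of the lip's mid-plane, much like the fixed holders. The scene camera's detections of the lip and clip were several millimetres off from this because the view was partly blocked, so I did not use them.

I saw no sign of the other tools being touched. My last pictures did not cover the bottle and mallet, and the arm was never moved near them.

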